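Weigh a counterweight on the spring hook scale

ROBOT

A 6-joint arm with a two-finger parallel gripper is mounted at the origin on a cart in front of the work surface, level with it; the furniture and walls round the work are solid. World frame = base frame: x ahead of the robot, y to its left, z up, the work surface at z = 0. Lengths are in m, angles in rad, forces in N, time in s.
With the tool pointing down it reaches from about 0.375 to 0.9 m from the base axis. Payload 3.1 kg.
Tool frame: the origin (TCP) lies on the centre line of the jaws, within the pads' length; the fingertips stand 25 mm ahead of it and the grasp point (between the pads) lies 6 mm ahead of it (robot.nose_length is the y of the fingertips in the tool frame, in m); y points along the fingers, z is the direction in which the jaws open and shut, and the axes are right-handed (so a half turn about y gives the same grasp; the last joint's range is limited). The gripper opens to 87 mm and grips with 3 to 60 N. Pads are 19 mm wide; open, the fingers measure 117 mm over their backs; the gripper's body (75 mm by 190 mm) begins 51 mm behind the grasp point.
Start: joints at [-1.3, 0.527, 1.433, -0, 1.181, -0.178], TCP at [0.271, -0.563, 0.248] pointing down, gripper open.
Joint ranges: [-3.08, 3.08], [-0.75, 2.2], [0.22, 2.44], [-1.43, 4.57], [0, 2.65], [-2.85, 2.85]. Speed limits (rad/s): [2.79, 2.79, 3.14, 3.14, 3.14, 3.14].

INTERFACE

Orientations are given as a unit quaternion [x, y, z, w].
In Python, from rig import robot, eyes, ticket gives the robot as it stands.
- The arm moves only by the tool play_rows, never from a script. Its argument "series" is a list of rows, each a list of 7 numbers: the opening, from 0 (shut) to 1 (fully open), then the shift along the tool's x, y, z scaled (see below), then the turn, a rotation vector about the tool's x, y, z scaled (see below). In form: [[claw, dx, dy, dz, ax, ay, az], ...]. A call has 1 to 12 rows; each row shifts and turns the commanded pose from where the row before left it, along the tool's axes as they then stand; what a row does not reach is not made up. The controller multiplies each number of a shift by 100 mm and each number of a turn by 180 degrees. A row lasts 1/12 s, in which the tool goes at most 41.7 mm and 7.16 degrees, less where a joint would pass 70% of its speed; a pose out of reach is approached as far as the arm can. A call with a number of a shift or a turn outside -1 to 1 is refused whole. A call with a gripper value outside its range is refused whole. The fingers move at their own pace and stop on an object; "grip_force" is the grip in N (left out, the last holds). Time passes only in rows, so rows that do not move let the fingers close. It gives the time, the measured TCP pose, the force and the opening at its end, in the units of the state.
- robot.get_obs(): the state, without advancing time (a new reading comes with each control period).
- eyes.camera(name): name is "side" or "top"; returns the picture (420x560x3 uint8, red, green, blue); there is no depth.
- eyes.camera_params(name): a dict with "K" (3x3 intrinsics, pixels), "rvec" (rotation vector, rad) and "tvec" (3), from world to camera coordinates, as OpenCV has them. Camera axes: x right, y down, z forward; pixel columns grow to the right and rows downward; lengths in m; the calibration is good to about 2 mm. A picture is of the moment at which its call begins. camera_params takes no time and is no camera call.
- ticket.hand_in(): hands the job in, once; it reports no verdict.
The state is a dict: "time": time; "q": joint angles; "joint_velocities": joint speeds; "joint_torque": joint torques, N m; "position": TCP position; "tool_rot": TCP orientation; "ft_force": force on the tool from outside, world axes, zero at the start; "moment": the same for the moment, N m; "grip_width": finger opening in m.
Only numpy, scipy, OpenCV 4.12 (cv2) and the standard library are available. Lean on these libraries where they do the work, as an engineer would, in place of code of your own. Each camera call takes 0.05 s, during which the arm holds its last target.

TASK

Weigh the steel counterweight: hang it by its eye on the hook of the spring scale, easing it down so that the spring takes up the whole load before you let go and the hook neither drops nor jumps. Leave it hanging free and still, untouched, for two seconds, then lift it slowly off the hook and stand it gently upright in the middle of the sheet-metal tray, leaving the hook empty and the other things on the bench alone.

Things in the scene. Friction and masses are not known exactly. Their poses are not given: they have to be found in the camera images.
- weight_grip (a point): grip tab of the steel counterweight: point on its axis, 130 mm above its underside. The tab is a solid 12 mm thick (x) and 30 mm wide (y), from 96 to 151 mm up. The counterweight stands upright at the start, z up. Its mass (under 0.9 kg) differs several-fold from piece to piece and cannot be seen: it must be felt
- weight_eye (a point): top of the counterweight's eye, where it bears on the hook: on its axis, 93.5 mm above the underside, 36.5 mm below weight_grip; same axes as the counterweight
- weight: the counterweight, one piece: a dark round foot of 56 mm diameter, 46 mm high, carrying a bright strap 12 mm thick (x) and 30 mm wide (y), 151 mm high in all. From 46 to 90 mm up the strap is pierced along x by an eye (window) 16 mm wide in y, its roof a shallow inverted V that centres on a bar. Origin: centre of the underside
- hook_saddle (a point): top of the hook's level round bar (8 mm) mid-saddle, where the eye should bear; moves with the hook, 209 mm up when empty. x points to the scale's column, z up. Behind it (x +16 mm) a collar of 16 mm diameter ends the saddle; in front (x -24 mm) is the centre line of the upturned tip, its top 16 mm above this point
- hook (a joint): how far the hook has sunk below its empty height, m: 0 empty, 0.082 stop. A lightly damped spring carries it, 110 N/m, so that it sinks 9 mm for each newton hung on it. The movement is delicate: the hook should not move faster than about 0.06 m/s up or down, nor be loaded or knocked with over 12 N
- scale: the fixed bench scale: base plate 150 x 120 x 14 mm with a grey column 60 x 80 mm, 260 mm high, graduated front face looking along its -x; origin at the centre of the base's underside; hook_saddle lies 135 mm in front of the column's axis (105 mm in front of its face)
- tray: shallow sheet-metal tray, fixed, 385 mm (its x, which lies left-right) by 280 mm (its y) and 21 mm high, floor 2 to 6 mm thick; origin at the centre of its underside
- bushing: bronze bushing, 40 mm diameter, 45 mm high, bystander; origin at the centre of its underside
- vee_block: steel V-block, 60 x 50 x 40 mm, bystander; origin at the centre of its underside
- big_nut: steel hexagon nut, 36 x 41 x 19 mm, bystander; origin at the centre of its underside
There are look-alikes about, which are no part of the job. Leave any blue or green look-alike of the weight alone.

How it is judged:
By the outcome, as a careful person would: the job done as asked, in the order asked, and still so for the second after the job is handed in, with the robot touching nothing.
It also fails if it takes over 72 s, if anything falls off the work surface, if the arm or the gripper's body presses on something with over 40 N, if the wrist force passes 120 N, or if a joint passes its speed limit or range.

## Working session

There is one attempt and no reset: what is moved stays moved. The work goes in short steps, Python scripts to look and compute and a tool call to move; the robot and the scene stay as the last step left them, time stands still between calls to the robot, and variables do not carry over. Pictures are saved under pics/ and viewed, and the job is handed in when it is done.

Besides the shell and the picture viewer there is one more tool, called after ">>>" by a JSON object that holds its "op" and its "data", one argument or row to a line. play_rows: Moves the arm, as the interface text tells. Its arguments: {"type":"object","properties":{"series":{"type":"array","items":{"type":"array","items":{"type":"number"}}},"grip_force":{"type":"number"}},"required":["series"]}

```bash
ls; mkdir -p pics; python3 - <<'E'
from rig import robot, eyes, ticket
import cv2,numpy as np
np.set_printoptions(precision=4,suppress=True)
for n in("side","top"):
    im=eyes.camera(n); cv2.imwrite(f"pics/{n}0.png",im[:,:,::-1])
    p=eyes.camera_params(n); R=cv2.Rodrigues(np.array(p["rvec"],float))[0]
    print(n,p, -R.T@np.array(p["tvec"]).ravel(), R)
print(robot.get_obs(), robot.nose_length)
E
```

```text
pics
side {'K': array([[494.2345,   0.    , 275.4099],
       [  0.    , 494.2345, 201.6506],
       [  0.    ,   0.    ,   1.    ]]), 'rvec': array([ 2.2946, -0.1651,  0.0618]), 'tvec': array([-0.5113,  0.1085,  1.492 ])} [ 0.3708 -1.1029  1.0703] [[ 0.9902 -0.1392 -0.0088]
 [-0.0992 -0.6587 -0.7458]
 [ 0.098   0.7394 -0.6661]]
top {'K': array([[461.5407,   0.    , 275.9317],
       [  0.    , 461.5407, 206.0211],
       [  0.    ,   0.    ,   1.    ]]), 'rvec': array([ 2.1621, -2.1492,  0.1373]), 'tvec': array([-0.0536,  0.5019,  1.3702])} [ 0.3243 -0.0511  1.4228] [[ 0.006  -1.      0.0004]
 [-0.9919 -0.006  -0.1269]
 [ 0.1269  0.0004 -0.9919]]
{'time': 0.1, 'q': array([-1.3005,  0.5284,  1.4338, -0.    ,  1.1814, -0.1785]), 'joint_velocities': array([-0.0004, -0.0009, -0.0019,  0.0019,  0.0005,  0.0004]), 'joint_torque': array([  0.0001, -44.0985, -17.715 ,   0.0635,   0.0533,  -0.    ]), 'position': array([ 0.271 , -0.5625,  0.2467]), 'tool_rot': array([-0.1574,  0.6901, -0.6887,  0.1573]), 'ft_force': array([ 0.0295, -0.2821,  0.5743]), 'moment': array([ 0.0031, -0.038 ,  0.0208]), 'grip_width': 0.08676335724318537} 0.025
```

View pics/side0.png

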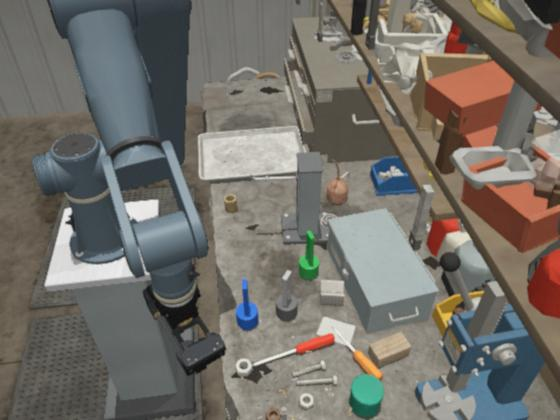

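View pics/top0.png

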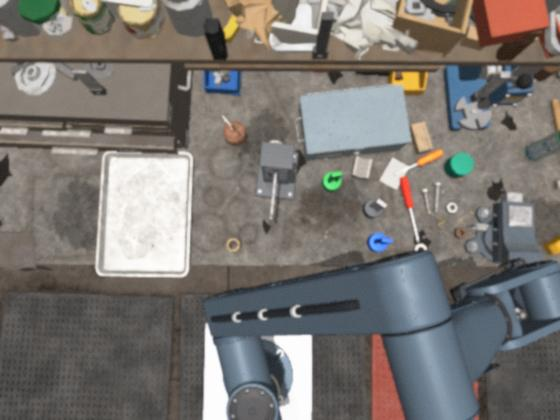

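```bash
python3 - <<'E'
import cv2,numpy as np
a=cv2.imread("pics/side0.png")[220:340,210:370]; b=cv2.imread("pics/top0.png")[130:260,230:410]
cv2.imwrite("pics/c1.png",cv2.resize(a,None,fx=5,fy=5,interpolation=cv2.INTER_CUBIC))
cv2.imwrite("pics/c2.png",cv2.resize(b,None,fx=4.4,fy=4.4,interpolation=cv2.INTER_CUBIC))
a=cv2.imread("pics/side0.png")[140:255,240:360]
cv2.imwrite("pics/c3.png",cv2.resize(a,None,fx=5,fy=5,interpolation=cv2.INTER_CUBIC))
E
```

```text
(no output)
```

View pics/c1.png

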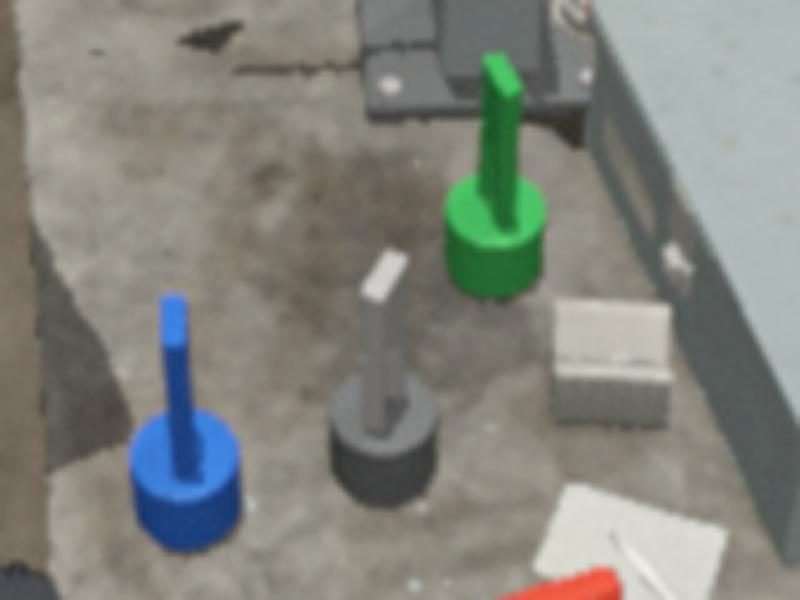

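View pics/c2.png

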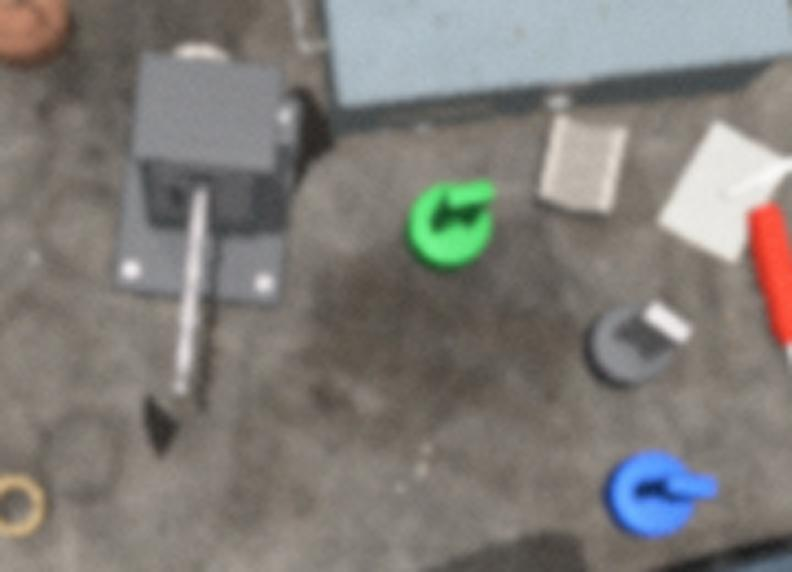

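View pics/c3.png

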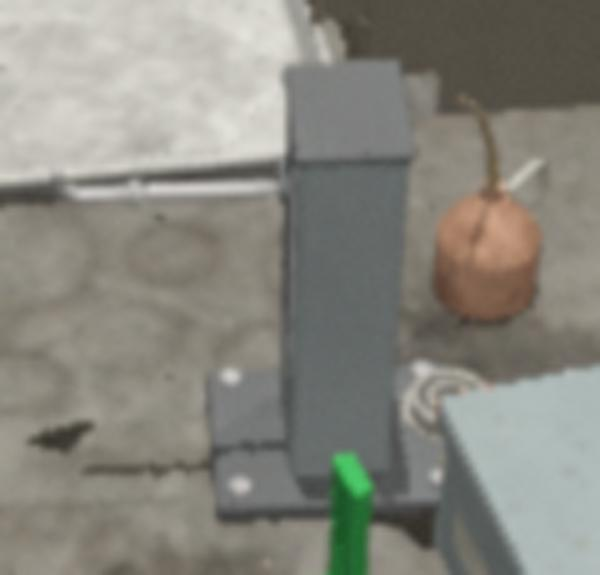

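```bash
cat > h.py <<'E'
import numpy as np,cv2
from rig import robot,eyes,ticket
np.set_printoptions(precision=4,suppress=True)
P={}
for n in("side","top"):
    p=eyes.camera_params(n); P[n]=(p["K"],cv2.Rodrigues(np.array(p["rvec"],float))[0],np.array(p["tvec"],float).ravel())
def bp(n,u,v,z):
    K,R,t=P[n]; c=-R.T@t; d=R.T@np.linalg.solve(K,[u,v,1.]); return c+d*(z-c[2])/d[2]
def pj(n,X):
    K,R,t=P[n]; q=K@(R@np.asarray(X,float)+t); return q[:2]/q[2]
def tri(a,b): # {'side':a,'top':b}
    A=[];y=[]
    for n,(u,v) in(("side",a),("top",b)):
        K,R,t=P[n];M=K@np.c_[R,t]
        A+= [u*M[2]-M[0], v*M[2]-M[1]]
    A=np.array(A); return np.linalg.lstsq(A[:,:3],-A[:,3],rcond=None)[0]
E
python3 - <<'E'
from h import *
tc=lambda x,y:(230+x/4.4-.4,130+y/4.4-.4)
sc=lambda x,y:(210+x/5-.4,220+y/5-.4)
print("wt top corners (top cam)")
for c in[(655,300),(692,328),(680,342),(642,317)]: print(bp("top",*tc(*c),.151))
print("center",bp("top",*tc(667,322),.151), "side",bp("side",*sc(385,276),.151))
print("tri",tri(sc(385,276),tc(667,322)))
print("foot top",bp("top",*tc(628,343),.046),bp("side",*sc(383,415),.046))
print("side corners")
for c in[(395,248),(408,258),(378,302),(362,292)]: print(bp("side",*sc(*c),.151))
print("column top")
for c in[(140,55),(282,65),(278,170),(138,158)]: print(bp("top",*tc(*c),.26))
print("bar", bp("top",*tc(203,190),.205),bp("top",*tc(182,388),.215))
s3=lambda x,y:(240+x/5-.4,140+y/5-.4)
print("bar side",bp("side",*s3(285,188),.205),bp("side",*s3(60,185),.22))
print("col side")
for c in[(285,72),(395,62),(410,158),(290,158)]: print(bp("side",*s3(*c),.26))
print("tray top rim", [bp("top",u,v,.021) for u,v in[(103,153),(193,153),(189,275),(97,275)]])
E
```

```text
wt top corners (top cam)
[ 0.5118 -0.336   0.151 ]
[ 0.4941 -0.3589  0.151 ]
[ 0.4851 -0.3511  0.151 ]
[ 0.5009 -0.3275  0.151 ]
center [ 0.4978 -0.3432  0.151 ] side [ 0.496  -0.3469  0.151 ]
tri [ 0.4973 -0.344   0.1476]
foot top [ 0.4975 -0.3404  0.046 ] [ 0.4952 -0.3499  0.046 ]
side corners
[ 0.5035 -0.3303  0.151 ]
[ 0.5087 -0.3375  0.151 ]
[ 0.4903 -0.3621  0.151 ]
[ 0.4837 -0.355   0.151 ]
column top
[ 0.6394 -0.0121  0.26  ]
[ 0.6339 -0.0956  0.26  ]
[ 0.5711 -0.0933  0.26  ]
[ 0.5777 -0.0116  0.26  ]
bar [ 0.57   -0.0495  0.205 ] [ 0.4475 -0.0377  0.215 ]
bar side [ 0.5707 -0.0501  0.205 ] [ 0.4458 -0.0473  0.22  ]
col side
[ 0.5753 -0.0168  0.26  ]
[ 0.6371 -0.0169  0.26  ]
[ 0.6275 -0.1021  0.26  ]
[ 0.5649 -0.0926  0.26  ]
tray top rim [array([0.6664, 0.4878, 0.021 ]), array([0.6682, 0.2082, 0.021 ]), array([0.2931, 0.2094, 0.021 ]), array([0.2915, 0.4857, 0.021 ])]
```

```bash
python3 - <<'E'
import cv2,numpy as np
a=cv2.imread("pics/top0.png")[140:230,250:310]; 
b=cv2.imread("pics/side0.png")[145:195,235:325]
cv2.imwrite("pics/d1.png",cv2.resize(a,None,fx=6.5,fy=6.5,interpolation=cv2.INTER_LINEAR))
cv2.imwrite("pics/d2.png",cv2.resize(b,None,fx=8,fy=8,interpolation=cv2.INTER_LINEAR))
E
```

```text
(no output)
```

View pics/d1.png

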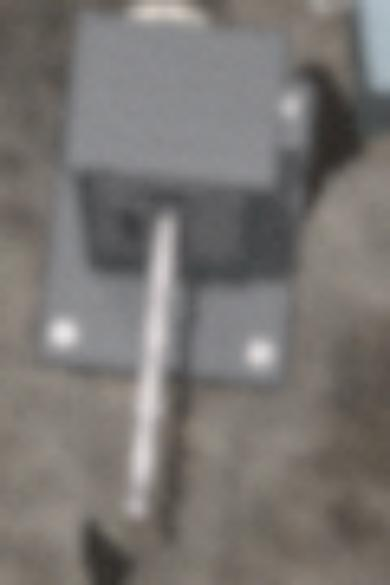

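View pics/d2.png

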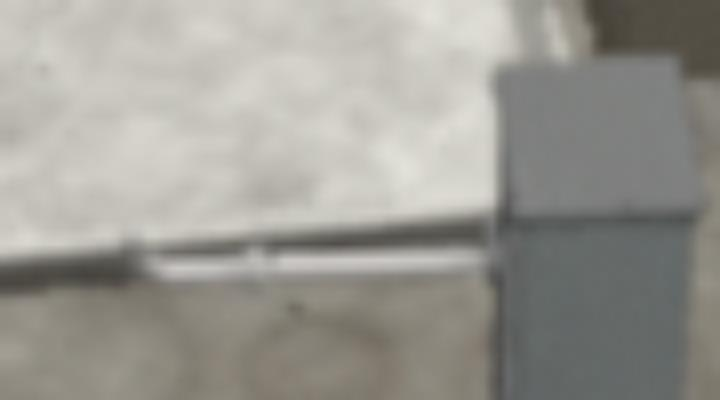

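```bash
cat > fit.py <<'E'
from h import *
from scipy.optimize import least_squares
td=lambda x,y:(250+(x+.5)/6.5-.5,140+(y+.5)/6.5-.5)
sd=lambda x,y:(235+(x+.5)/8-.5,145+(y+.5)/8-.5)
# points in saddle frame
obs=[("side",sd(258,264),(.016,0,-.004)),("side",sd(134,245),(-.024,0,.014)),
 ("top",td(135,510),(-.026,0,.014)),
 ("top",td(80,12),(.165,.04,.051)),("top",td(288,28),(.165,-.04,.051)),("top",td(278,185),(.105,-.04,.051)),("top",td(73,170),(.105,.04,.051)),
 ("side",sd(498,72),(.105,.04,.051)),("side",sd(680,57),(.165,.04,.051)),("side",sd(697,213),(.165,-.04,.051)),("side",sd(510,216),(.105,-.04,.051)),
 ("top",td(165,225),(.095,0,-.002)),("top",td(150,370),(.04,0,-.002)),]
def f(p,cal=None):
    x,y,a=p; R=np.array([[np.cos(a),-np.sin(a),0],[np.sin(a),np.cos(a),0],[0,0,1]])
    r=[]
    for n,o,m in obs: r.append(pj(n,R@np.array(m)+[x,y,.209])-o)
    return np.array(r)
for sel in("all","side","top"):
    S=[i for i,o in enumerate(obs) if sel in("all",o[0])]
    s=least_squares(lambda p:f(p)[S].ravel(),[.469,-.045,-.08],loss="soft_l1")
    print(sel,s.x,np.degrees(s.x[2]));
    print(f(s.x)[S].round(1).tolist())
E
python3 fit.py
```

```text
all [ 0.4704 -0.0396 -0.1018] -5.832113782114313
[[-0.7, 0.5], [0.1, -1.8], [0.3, 0.6], [1.3, 1.0], [0.0, 1.8], [-0.8, 0.3], [-0.3, -0.7], [0.7, -1.0], [-0.5, 0.2], [0.6, -1.5], [1.3, -1.2], [0.6, 0.3], [0.7, -1.8]]
side [ 0.4691 -0.0421 -0.1139] -6.525987106582108
[[-1.0, 1.2], [-0.2, -1.2], [0.6, -0.2], [-0.5, 1.2], [0.2, -0.4], [0.9, -0.2]]
top [ 0.4712 -0.0393 -0.0965] -5.531684368157569
[[0.2, 0.3], [0.8, 0.7], [-0.4, 1.4], [-1.1, -0.1], [-0.6, -0.9], [0.4, 0.0], [0.6, -2.1]]
```

```bash
python3 - <<'E'
from h import *
from scipy.optimize import least_squares
tc=lambda x,y:(230+(x+.5)/4.4-.5,130+(y+.5)/4.4-.5)
sc=lambda x,y:(210+(x+.5)/5-.5,220+(y+.5)/5-.5)
# weight frame points: x ±6, y ±15, z .151 ; y axis at ~53deg
obs=[("top",tc(655,300),(-.006,.015,.151)),("top",tc(692,328),(-.006*-1*-1,-.015,.151)),]
# order: assign with x axis = R(-37deg): x=(.8,-.6), y=(.6,.8)
C={"top":[tc(655,299),tc(692,327),tc(680,343),tc(642,317)],"side":[sc(394,247),sc(409,258),sc(377,304),sc(361,292)]}
m=[( .006,.015,.151),(.006,-.015,.151),(-.006,-.015,.151),(-.006,.015,.151)]
ms=[(-.006,.015,.151),(.006,.015,.151),(.006,-.015,.151),(-.006,-.015,.151)]
obs=[("top",c,k) for c,k in zip(C["top"],m)]+[("side",c,k) for c,k in zip(C["side"],ms)]
obs+=[("top",tc(628,343),(0,0,.046)),("side",sc(384,418),(0,0,.046))]
def f(p):
    x,y,a=p; R=np.array([[np.cos(a),-np.sin(a),0],[np.sin(a),np.cos(a),0],[0,0,1]])
    return np.array([pj(n,R@np.array(k)+[x,y,0])-o for n,o,k in obs])
for sel in("all","side","top"):
    S=[i for i,o in enumerate(obs) if sel in("all",o[0])]
    s=least_squares(lambda p:f(p)[S].ravel(),[.497,-.345,-.65],loss="soft_l1")
    print(sel,s.x,np.degrees(s.x[2])); print(f(s.x)[S].round(1).tolist())
from scipy.spatial.transform import Rotation as Ro
o=robot.get_obs(); print(Ro.from_quat(o["tool_rot"]).as_matrix())
print("blue",bp("top",*tc(652,493),.046),"blue tip",bp("top",*tc(705,487),.151))
E
```

```text
all [ 0.4971 -0.3446 -0.6683] -38.29354832912428
[[0.2, 0.5], [0.4, 0.8], [0.5, 0.5], [0.6, -0.3], [-0.6, -0.1], [0.7, -0.4], [1.0, -1.2], [-0.2, -0.7], [1.4, 0.1], [0.2, -2.4]]
side [ 0.4961 -0.3472 -0.6997] -40.09011728379155
[[-0.7, 0.8], [0.6, 0.6], [0.6, -0.3], [-0.5, 0.0], [0.0, -1.5]]
top [ 0.498  -0.343  -0.6327] -36.251211934961326
[[-0.6, 0.2], [-0.1, 0.3], [0.1, 0.1], [-0.1, -0.4], [0.8, -0.2]]
[[-0.901  -0.0005  0.4339]
 [-0.4339  0.0018 -0.901 ]
 [-0.0003 -1.     -0.0019]]
blue [ 0.3952 -0.3546  0.046 ] blue tip [ 0.3938 -0.3646  0.151 ]
```

>>> {"op": "play_rows", "data": {
  "series": [
    [0.6,-0.3725,0,-0.1225,0,0,0],
    [0.6,-0.3725,0,-0.1225,0,0,0],
    [0.6,-0.3725,0,-0.1225,0,0,0],
    [0.6,-0.3725,0,-0.1225,0,0,0],
    [0.6,-0.3725,0,-0.1225,0,0,0],
    [0.6,-0.3725,0,-0.1225,0,0,0],
    [0.6,-0.3725,0,-0.1225,0,0,0],
    [0.6,-0.3725,0,-0.1225,0,0,0],
    [0.6,0,0,0,0,0.0393,0],
    [0.6,0,0,0,0,0.0393,0],
    [0.6,0,0,0,0,0.0393,0],
    [0.6,0,0,0,0,0.0393,0]
  ],
  "grip_force": 40
}}

```text
time: 1.1
position: [0.4973, -0.3446, 0.247]
tool_rot: [0.017, 0.707, -0.707, -0.018]
ft_force: [0.5, 0.3, -0.1]
grip_width: 0.0523
```

>>> {"op": "play_rows", "data": {
  "series": [
    [0.6,0,0,0,0,0.0393,0],
    [0.6,0,0,0,0,0.0393,0],
    [0.6,0,0,0,0,0.0393,0],
    [0.6,0,0,0,0,0.0393,0],
    [0.6,0,0,0,0,0.0393,0],
    [0.6,0,0,0,0,0,0],
    [0.6,0,0,0,0,0,0],
    [0.6,0,0,0,0,0,0]
  ]
}}

```text
time: 1.77
position: [0.497, -0.3453, 0.2473]
tool_rot: [0.229, 0.669, -0.669, -0.229]
ft_force: [0.7, -0.4, 0.9]
grip_width: 0.0522
```

```bash
cat >> h.py <<'E'
from scipy.spatial.transform import Rotation as Ro
def st():
    o=robot.get_obs(); R=Ro.from_quat(o["tool_rot"]).as_matrix()
    print("t",round(o["time"],2),"pos",o["position"],"yawz",np.degrees(np.arctan2(R[1,2],R[0,2])).round(2),"ydir",R[:,1],"F",o["ft_force"],"w",round(o["grip_width"],4))
    return o,R
def go(target,yaw=None):
    o,R=st(); d=R.T@(np.asarray(target)-o["position"]); print("shift units",d*10, "len mm",np.linalg.norm(d)*1000)
    if yaw is not None:
        y=np.degrees(np.arctan2(R[1,2],R[0,2])); e=(yaw-y+180)%360-180; print("ay units",-e/180,"deg",e)
E
python3 - <<'E'
from h import *
go([.4971,-.3446,.136],-128.3)
for n in("side","top"): cv2.imwrite(f"pics/{n}1.png",eyes.camera(n)[:,:,::-1])
a=cv2.imread("pics/side1.png")[180:340,200:360]; b=cv2.imread("pics/top1.png")[150:260,320:440]
cv2.imwrite("pics/e.png",np.hstack([cv2.resize(a,(400,400)),cv2.resize(b,(400,400))]))
E
```

```text
t 1.77 pos [ 0.497  -0.3453  0.2473] yawz -127.8 ydir [-0.0004  0.0004 -1.    ] F [ 0.6594 -0.4406  0.9476] w 0.0522
shift units [ 0.0033  1.1129 -0.006 ] len mm 111.28960003803361
ay units 0.0027972763456186084 deg -0.5035097422113495
```

View pics/e.png

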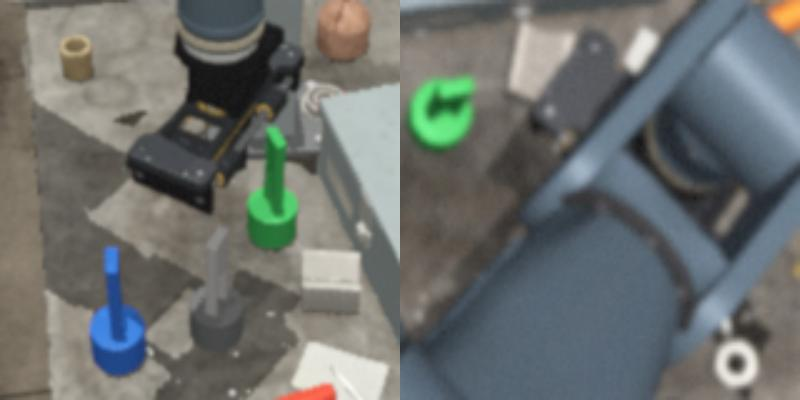

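>>> {"op": "play_rows", "data": {
  "series": [
    [0.6,0.0033,0.2,-0.006,0,0.0028,0],
    [0.6,0,0.2,0,0,0,0],
    [0.6,0,0.2,0,0,0,0],
    [0.6,0,0.2,0,0,0,0],
    [0.6,0,0.16,0,0,0,0],
    [0.6,0,0.1,0,0,0,0],
    [0.6,0,0.053,0,0,0,0],
    [0.6,0,0,0,0,0,0],
    [0.6,0,0,0,0,0,0]
  ]
}}

```text
time: 2.62
position: [0.4976, -0.3452, 0.1367]
tool_rot: [-0.233, -0.668, 0.668, 0.232]
ft_force: [-0.1, 0.3, 0.7]
grip_width: 0.052
```

```bash
python3 - <<'E'
from h import *
st()
cv2.imwrite("pics/side2.png",eyes.camera("side")[:,:,::-1])
a=cv2.imread("pics/side2.png")[200:340,200:380]
cv2.imwrite("pics/e2.png",cv2.resize(a,None,fx=4.4,fy=4.2,interpolation=cv2.INTER_CUBIC))
E
```

```text
t 2.62 pos [ 0.4976 -0.3452  0.1367] yawz -128.44 ydir [ 0.0006 -0.0006 -1.    ] F [-0.1115  0.3286  0.6884] w 0.052
```

View pics/e2.png

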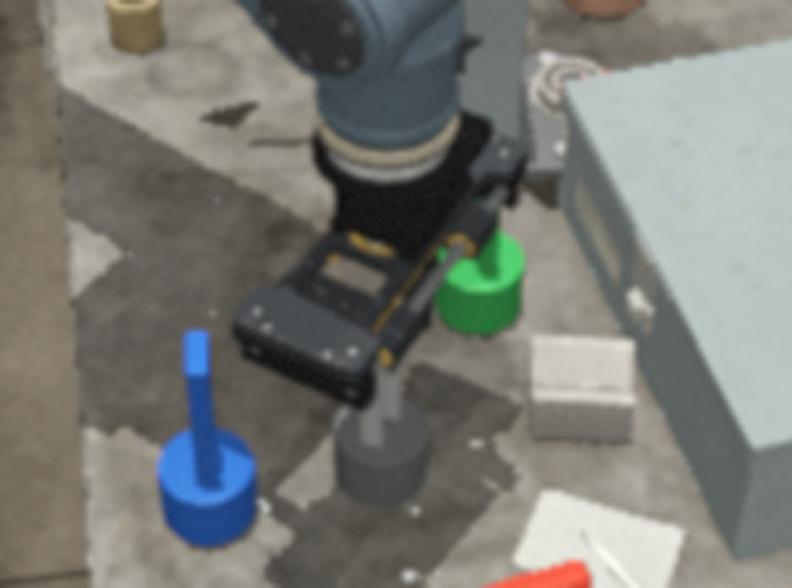

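>>> {"op": "play_rows", "data": {
  "series": [
    [0.3,0,0,0,0,0,0],
    [0.3,0,0,0,0,0,0],
    [0.2,0,0,0,0,0,0],
    [0.2,0,0,0,0,0,0],
    [0.2,0,0,0,0,0,0],
    [0.2,0,0,0,0,0,0]
  ],
  "grip_force": 40
}}

```text
time: 3.17
position: [0.4972, -0.3452, 0.1367]
tool_rot: [-0.233, -0.667, 0.668, 0.233]
ft_force: [-1.0, 0.2, 1.7]
grip_width: 0.0297
```

>>> {"op": "play_rows", "data": {
  "series": [
    [0.2,0,0,0,0,0,0],
    [0.2,0,0,0,0,0,0],
    [0.2,0,0,0,0,0,0],
    [0.2,0,0,0,0,0,0]
  ]
}}

```text
time: 3.5
position: [0.4973, -0.3452, 0.1367]
tool_rot: [-0.233, -0.667, 0.668, 0.233]
ft_force: [-1.4, -1.4, 4.9]
grip_width: 0.0297
```

>>> {"op": "play_rows", "data": {
  "series": [
    [0.2,0,-0.03,0,0,0,0],
    [0.2,0,-0.07,0,0,0,0],
    [0.2,0,-0.15,0,0,0,0],
    [0.2,0,-0.2,0,0,0,0],
    [0.2,0,-0.25,0,0,0,0],
    [0.2,0,-0.25,0,0,0,0],
    [0.2,0,-0.25,0,0,0,0],
    [0.2,0,-0.15,0,0,0,0],
    [0.2,0,-0.08,0,0,0,0],
    [0.2,0,0,0,0,0,0],
    [0.2,0,0,0,0,0,0],
    [0.2,0,0,0,0,0,0]
  ]
}}

```text
time: 4.5
position: [0.4963, -0.3436, 0.2771]
tool_rot: [0.231, 0.668, -0.667, -0.234]
ft_force: [-0.2, 0.1, -6.9]
grip_width: 0.0293
```

```bash
python3 - <<'E'
from h import *
a=np.radians(-5.8); s=np.array([.470,-.0405])
for d in(-.070,): print(s+d*np.array([np.cos(a),np.sin(a)]))
go([*(s+-.07*np.array([np.cos(a),np.sin(a)])),.2802],-95.8)
cv2.imwrite("pics/side3.png",eyes.camera("side")[:,:,::-1])
a=cv2.imread("pics/side3.png")[120:340,200:420]
cv2.imwrite("pics/e3.png",cv2.resize(a,None,fx=2.7,fy=2.7,interpolation=cv2.INTER_CUBIC))
for _ in range(3):
    st(); eyes.camera("side")
E
```

```text
[ 0.4004 -0.0334]
t 4.5 pos [ 0.4963 -0.3436  0.2771] yawz -128.45 ydir [-0.0033  0.0035 -1.    ] F [-0.1524  0.071  -6.86  ] w 0.0293
shift units [ 2.6803 -0.0169 -1.833 ] len mm 324.7163293419634
ay units -0.18139663045528273 deg 32.65139348195089
t 4.55 pos [ 0.4963 -0.3437  0.277 ] yawz -128.45 ydir [-0.0033  0.0035 -1.    ] F [ 0.1583 -0.2795 -6.4322] w 0.0297
t 4.6 pos [ 0.4965 -0.344   0.2772] yawz -128.46 ydir [-0.003   0.0031 -1.    ] F [-0.6591 -0.2524 -6.8984] w 0.0297
t 4.65 pos [ 0.4967 -0.3441  0.2775] yawz -128.45 ydir [-0.0024  0.0026 -1.    ] F [-0.1094  0.0954 -6.5717] w 0.0297
```

View pics/e3.png

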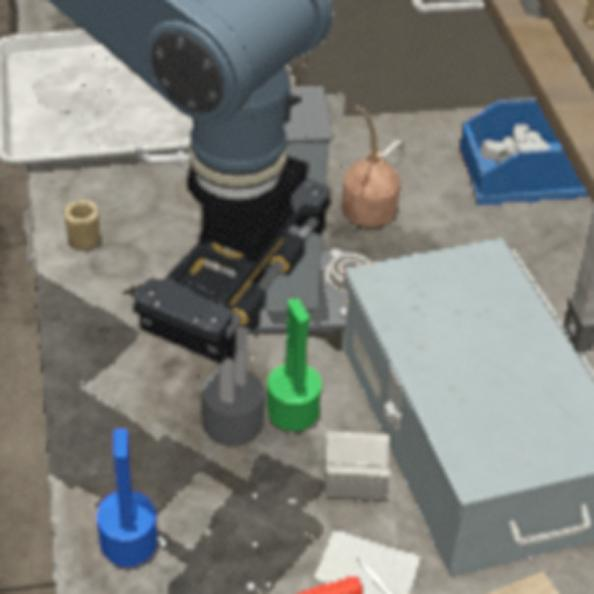

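>>> {"op": "play_rows", "data": {
  "series": [
    [0.2,0,0,0,0,-0.03,0],
    [0.2,0,0,0,0,-0.036,0],
    [0.2,0,0,0,0,-0.036,0],
    [0.2,0,0,0,0,-0.036,0],
    [0.2,0,0,0,0,-0.028,0],
    [0.2,0,0,0,0,-0.0154,0]
  ]
}}

```text
time: 5.2
position: [0.4971, -0.3446, 0.2786]
tool_rot: [0.034, 0.707, -0.706, -0.035]
ft_force: [-0.5, 0.2, -6.4]
grip_width: 0.0298
```

>>> {"op": "play_rows", "data": {
  "series": [
    [0.2,0.038,0,-0.09,0,0,0],
    [0.2,0.076,0,-0.18,0,0,0],
    [0.2,0.127,0,-0.3,0,0,0],
    [0.2,0.159,0,-0.374,0,0,0],
    [0.2,0.159,0,-0.374,0,0,0],
    [0.2,0.159,0,-0.374,0,0,0],
    [0.2,0.159,0,-0.374,0,0,0],
    [0.2,0.153,0,-0.36,0,0,0],
    [0.2,0.127,0,-0.3,0,0,0],
    [0.2,0.076,0,-0.18,0,0,0],
    [0.2,0.038,0,-0.09,0,0,0],
    [0.2,0,0,0,0,0,0]
  ]
}}

```text
time: 6.2
position: [0.3995, -0.0317, 0.2793]
tool_rot: [0.035, 0.707, -0.706, -0.036]
ft_force: [0.1, 0.2, -6.4]
grip_width: 0.0296
```

>>> {"op": "play_rows", "data": {
  "series": [
    [0.2,0,-0.02,0,0,0,0],
    [0.2,0,0,0,0,0,0],
    [0.2,0,0,0,0,0,0]
  ]
}}

```text
time: 6.45
position: [0.4024, -0.0354, 0.2816]
tool_rot: [-0.037, -0.706, 0.707, 0.036]
ft_force: [0.0, 0.2, -7.2]
grip_width: 0.0298
```

```bash
python3 - <<'E'
from h import *
st()
for n in("side","top"): cv2.imwrite(f"pics/{n}4.png",eyes.camera(n)[:,:,::-1])
st()
a=cv2.imread("pics/side4.png")[130:270,200:350]; b=cv2.imread("pics/top4.png")[130:260,230:330]
cv2.imwrite("pics/e4.png",cv2.resize(a,None,fx=5,fy=4.2,interpolation=cv2.INTER_CUBIC))
cv2.imwrite("pics/e5.png",cv2.resize(b,None,fx=4,fy=4,interpolation=cv2.INTER_CUBIC))
E
```

```text
t 6.45 pos [ 0.4024 -0.0354  0.2816] yawz -95.91 ydir [ 0.0019 -0.0012 -1.    ] F [ 0.0346  0.155  -7.1547] w 0.0298
t 6.55 pos [ 0.4018 -0.0351  0.2813] yawz -95.91 ydir [ 0.0004 -0.0004 -1.    ] F [-0.1645  0.0768 -7.0742] w 0.0292
```

View pics/e4.png

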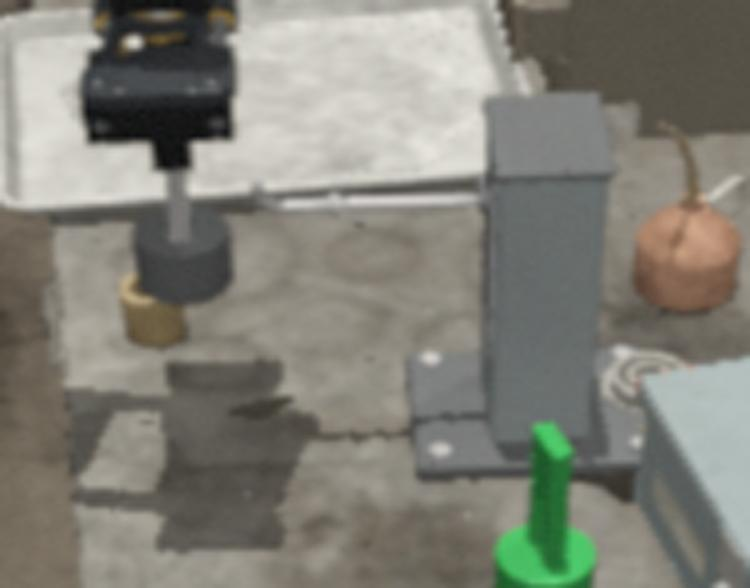

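View pics/e5.png

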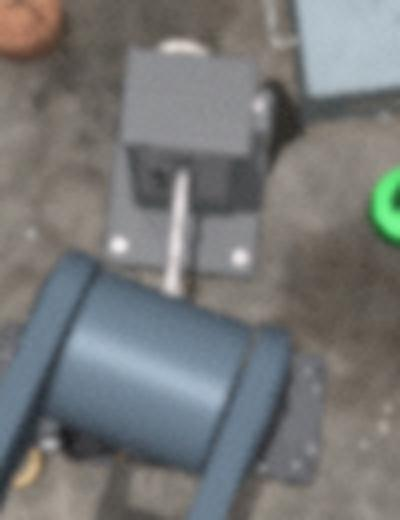

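```bash
cat > ov.py <<'E'
from h import *
import sys
def overlay(src,dst,wx,wy,wz,yaw,S=None,roi=(130,250,215,345),f=5):
    im=cv2.imread(src); r0,r1,c0,c1=roi
    im=cv2.resize(im[r0:r1,c0:c1],None,fx=f,fy=f,interpolation=cv2.INTER_CUBIC)
    def d(n,pts,col,closed):
        q=np.array([(pj(n,p)-[c0,r0]+.5)*f-.5 for p in pts]).round().astype(int)
        cv2.polylines(im,[q],closed,col,1)
    n="side"
    a=np.radians(yaw);R=np.array([[np.cos(a),-np.sin(a),0],[np.sin(a),np.cos(a),0],[0,0,1]]);o=np.array([wx,wy,wz])
    t=np.linspace(0,2*np.pi,40)
    for z in(0,.046): d(n,[o+[.028*np.cos(k),.028*np.sin(k),z] for k in t],(0,0,255),True)
    for y in(-.015,.015):d(n,[o+R@[x,y,z] for x,z in((-.006,.046),(-.006,.12),(.006,.12),(.006,.046))],(0,255,255),True)
    if S is not None:
        a=np.radians(S[2]);R=np.array([[np.cos(a),-np.sin(a),0],[np.sin(a),np.cos(a),0],[0,0,1]]);o=np.array([S[0],S[1],.209-(S[3] if len(S)>3 else 0)])
        d(n,[o+R@np.array(p) for p in((-.024,0,.016),(-.024,0,-.004),(.105,0,-.004))],(0,255,0),False)
        d(n,[o+R@np.array(p) for p in((.016,0,.004),(.016,0,-.012))],(255,0,0),False)
        o[2]=.209
        d(n,[o+R@np.array(p) for p in((.105,.04,.051),(.165,.04,.051),(.165,-.04,.051),(.105,-.04,.051))],(255,0,255),True)
    cv2.imwrite(dst,im)
E
python3 - <<'E'
from ov import *
overlay("pics/side4.png","pics/f4.png",.4021,-.0352,.2814-.1367,-5.9,(.470,-.0405,-5.8))
E
```

```text
(no output)
```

View pics/f4.png

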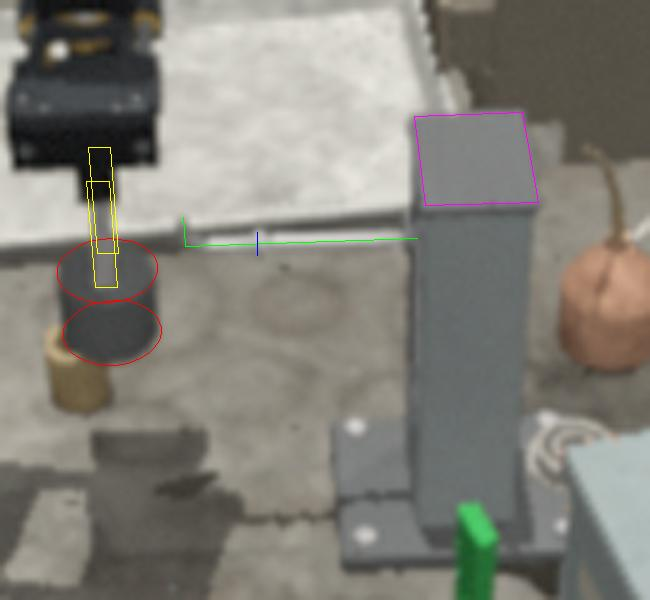

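```bash
python3 - <<'E'
from h import *
g=cv2.imread("pics/top0.png").astype(float).mean(2)
c=np.array([.470,-.0405]);a=np.radians(-5.8);d=np.array([np.cos(a),np.sin(a)])
for s in np.arange(-.03,.1,.01):
    X=np.r_[c+d*s,.205]; u,v=pj("top",X); r=int(round(v)); 
    xs=np.arange(int(u)-5,int(u)+7); p=g[r,xs]; w=np.clip(p-np.sort(p)[6]-12,0,None); 
    uo=(w*xs).sum()/w.sum(); Y=bp("top",uo,r,.205)
    n=np.array([-d[1],d[0]]); print(round(s,3),"row",r,"pred u",u.round(1),"obs",uo.round(2),"lat off mm",(1000*(Y[:2]-c)@n).round(2), p.astype(int))
print("SIDE")
g=cv2.imread("pics/side0.png").astype(float).mean(2)
for s in np.arange(-.03,.1,.01):
    X=np.r_[c+d*s,.205]; u,v=pj("side",X); k=int(round(u)); ys=np.arange(int(v)-6,int(v)+7); print(round(s,3),v.round(1),ys[0],g[ys,k].astype(int))
E
```

```text
-0.03 row 221 pred u 270.9 obs 267.09 lat off mm 9.97 [ 92 113 124 118 111 105 105 106 103  89  79  82]
-0.02 row 217 pred u 271.3 obs 270.33 lat off mm 2.58 [121 122 134 152 176 175 140 111  93  81  83  93]
-0.01 row 213 pred u 271.7 obs 271.14 lat off mm 1.6 [114 117 121 137 171 192 180 144 112  89  76  83]
0.0 row 210 pred u 272.1 obs 271.4 lat off mm 1.79 [118 121 138 178 213 208 169 124  98  82  82  91]
0.01 row 206 pred u 272.5 obs 271.72 lat off mm 2.1 [124 125 132 155 187 197 172 131 108  96  92 109]
0.02 row 202 pred u 272.9 obs 272.19 lat off mm 2.02 [136 132 136 157 193 214 203 171 132  95  76  79]
0.03 row 199 pred u 273.3 obs 272.4 lat off mm 2.34 [131 135 145 175 205 205 165 121  93  81  74  86]
0.04 row 195 pred u 273.7 obs 272.97 lat off mm 1.99 [137 135 137 152 180 193 180 150 125 109  94 111]
0.05 row 191 pred u 274.1 obs 273.43 lat off mm 1.92 [137 140 151 181 213 211 174 138 112  98 105 124]
0.06 row 188 pred u 274.5 obs 273.61 lat off mm 2.32 [134 131 139 165 198 201 174 138 123 104  94 109]
0.07 row 184 pred u 274.9 obs 274.11 lat off mm 2.17 [126 127 128 145 18
[... 440 characters left out ...]
29 130 127]
0.0 178.5 172 [193 198 178 127 101 158 198 170 133 130 134 135 133]
0.01 178.4 172 [199 202 162 105 108 165 183 153 128 133 138 140 139]
0.02 178.2 172 [195 184 142 119 156 185 182 156 132 128 136 141 138]
0.03 178.1 172 [200 176 127  87 137 200 191 146 130 135 127 107 118]
0.04 178.0 172 [198 158 104  79 134 199 185 141 132 139 139 132 121]
0.05 177.9 171 [201 192 147  95  78 142 202 184 139 131 137 135 127]
0.06 177.8 171 [203 183 129  85  86 150 202 178 134 122 125 129 131]
0.07 177.7 171 [205 166 107  81  94 159 200 174 128 124 132 137 138]
0.08 177.6 171 [192 142  94  82 101 161 197 167 129 129 137 136 132]
0.09 177.5 171 [174 120  86  81 107 160 177 150 134 138 136 133 132]
```

>>> {"op": "play_rows", "data": {
  "series": [
    [0.2,0,0,-0.015,0,0,0],
    [0.2,-0.02,0,0,0,0,0],
    [0.2,-0.05,0,0,0,0,0],
    [0.2,-0.06,0,0,0,0,0],
    [0.2,-0.06,0,0,0,0,0],
    [0.2,-0.06,0,0,0,0,0],
    [0.2,-0.05,0,0,0,0,0],
    [0.2,-0.04,0,0,0,0,0],
    [0.2,0,0,0,0,0,0]
  ]
}}

```text
time: 7.3
position: [0.4365, -0.0361, 0.2813]
tool_rot: [-0.036, -0.706, 0.706, 0.035]
ft_force: [-0.2, -0.6, -6.0]
grip_width: 0.0301
```

```bash
python3 - <<'E'
from ov import *
go([.470,-.0405,.281],-95.8)
cv2.imwrite("pics/side5.png",eyes.camera("side")[:,:,::-1])
o,R=st(); p=o["position"]
overlay("pics/side5.png","pics/f5.png",p[0],p[1],p[2]-.1367,-5.9,(.470,-.0405,-5.8),(140,215,230,320),8)
E
```

```text
t 7.3 pos [ 0.4365 -0.0361  0.2813] yawz -95.79 ydir [ 0.0015 -0.0004 -1.    ] F [-0.2356 -0.6111 -6.0186] w 0.0301
shift units [-0.3377  0.0036  0.0096] len mm 33.786700985084295
ay units 4.440115863830998e-05 deg -0.007992208554895797
t 7.35 pos [ 0.4356 -0.0359  0.2812] yawz -95.79 ydir [ 0.0001 -0.0001 -1.    ] F [ 0.3083  0.0825 -7.6206] w 0.0296
```

View pics/f5.png

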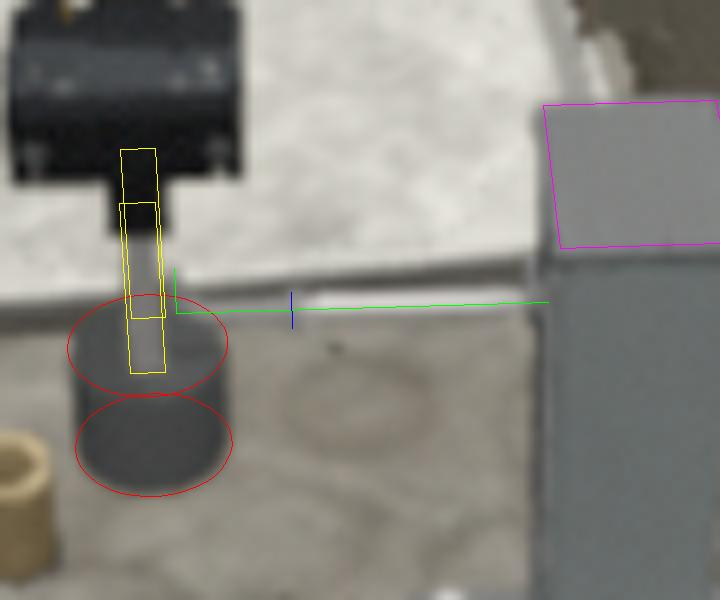

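>>> {"op": "play_rows", "data": {
  "series": [
    [0.2,0,0,0.01,0,0,0],
    [0.2,-0.03,0,0,0,0,0],
    [0.2,-0.05,0,0,0,0,0],
    [0.2,-0.05,0,0,0,0,0],
    [0.2,-0.05,0,0,0,0,0],
    [0.2,-0.05,0,0,0,0,0],
    [0.2,-0.05,0,0,0,0,0],
    [0.2,-0.04,0,0,0,0,0],
    [0.2,-0.018,0,0,0,0,0],
    [0.2,0,0,0,0,0,0],
    [0.2,0,0,0,0,0,0]
  ]
}}

```text
time: 8.27
position: [0.4684, -0.0402, 0.2811]
tool_rot: [0.035, 0.706, -0.706, -0.036]
ft_force: [-0.7, -0.5, -7.0]
grip_width: 0.0299
```

```bash
python3 - <<'E'
from ov import *
go([.470,-.0405,.281],-95.8)
cv2.imwrite("pics/side6.png",eyes.camera("side")[:,:,::-1])
o,R=st(); p=o["position"]
overlay("pics/side6.png","pics/f6.png",p[0],p[1],p[2]-.1367,-5.9,(.470,-.0405,-5.8),(140,215,230,320),8)
E
```

```text
t 8.27 pos [ 0.4684 -0.0402  0.2811] yawz -95.8 ydir [-0.0008  0.0002 -1.    ] F [-0.7032 -0.4912 -6.9925] w 0.0299
shift units [-0.016   0.001   0.0018] len mm 1.608603548502898
ay units 5.952151431011366e-06 deg -0.001071387257582046
t 8.32 pos [ 0.4682 -0.0401  0.2811] yawz -95.8 ydir [-0.0009  0.0002 -1.    ] F [-0.4613  0.0609 -8.2895] w 0.0296
```

View pics/f6.png

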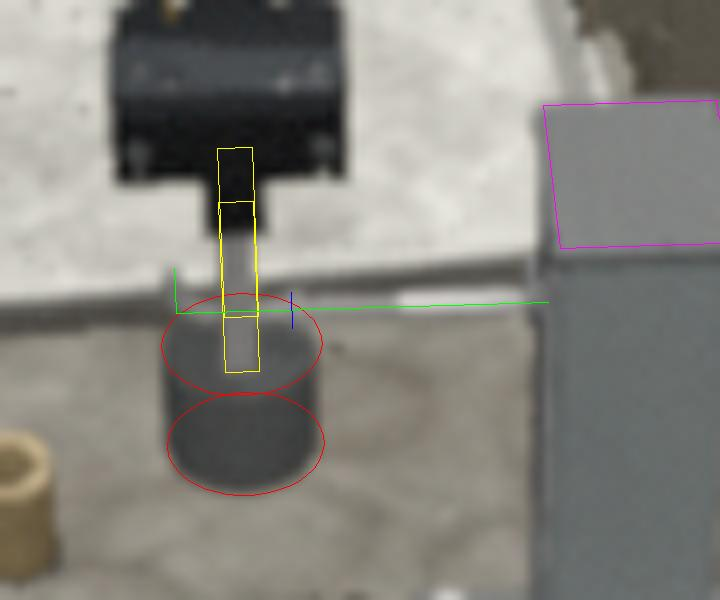

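>>> {"op": "play_rows", "data": {
  "series": [
    [0.2,-0.01,0.015,0,0,0,0],
    [0.2,0,0.03,0,0,0,0],
    [0.2,0,0.03,0,0,0,0],
    [0.2,0,0.03,0,0,0,0],
    [0.2,0,0.03,0,0,0,0],
    [0.2,0,0.03,0,0,0,0],
    [0.2,0,0.03,0,0,0,0],
    [0.2,0,0.02,0,0,0,0],
    [0.2,0,0.02,0,0,0,0],
    [0.2,0,0.02,0,0,0,0],
    [0.2,0,0.02,0,0,0,0],
    [0.2,0,0.02,0,0,0,0]
  ]
}}

```text
time: 9.32
position: [0.4697, -0.0404, 0.2516]
tool_rot: [-0.036, -0.706, 0.706, 0.036]
ft_force: [-0.4, 0.3, -7.1]
grip_width: 0.0296
```

```bash
python3 - <<'E'
from h import *
st()
E
```

```text
t 9.32 pos [ 0.4697 -0.0404  0.2516] yawz -95.8 ydir [ 0.0002 -0.0001 -1.    ] F [-0.4407  0.2898 -7.1344] w 0.0296
```

Now touching roughly; continue down at 24 mm/s.

>>> {"op": "play_rows", "data": {
  "series": [
    [0.2,0,0.02,0,0,0,0],
    [0.2,0,0.02,0,0,0,0],
    [0.2,0,0.02,0,0,0,0],
    [0.2,0,0.02,0,0,0,0],
    [0.2,0,0.02,0,0,0,0],
    [0.2,0,0.02,0,0,0,0],
    [0.2,0,0.02,0,0,0,0],
    [0.2,0,0.02,0,0,0,0],
    [0.2,0,0.02,0,0,0,0],
    [0.2,0,0.02,0,0,0,0]
  ]
}}

```text
time: 10.15
position: [0.4698, -0.0404, 0.2317]
tool_rot: [-0.036, -0.706, 0.706, 0.036]
ft_force: [-0.9, 0.9, -4.7]
grip_width: 0.0294
```

```bash
python3 - <<'E'
from ov import *
st()
cv2.imwrite("pics/side7.png",eyes.camera("side")[:,:,::-1])
o,R=st(); p=o["position"]
overlay("pics/side7.png","pics/f7.png",p[0],p[1],p[2]-.1367,-5.9,(.470,-.0405,-5.8,.209+.0432-p[2]),(140,225,230,320),7)
E
```

```text
t 10.15 pos [ 0.4698 -0.0404  0.2317] yawz -95.8 ydir [ 0.0003 -0.0001 -1.    ] F [-0.8777  0.898  -4.6705] w 0.0294
t 10.2 pos [ 0.4697 -0.0404  0.2314] yawz -95.81 ydir [ 0.0001  0.0001 -1.    ] F [ 0.2478  0.4603 -4.6715] w 0.0297
```

View pics/f7.png

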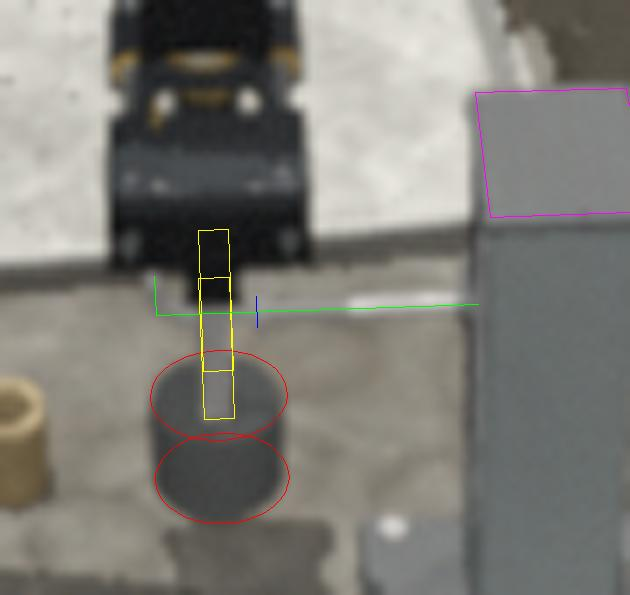

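>>> {"op": "play_rows", "data": {
  "series": [
    [0.2,0,0.02,0,0,0,0],
    [0.2,0,0.025,0,0,0,0],
    [0.2,0,0.03,0,0,0,0],
    [0.2,0,0.03,0,0,0,0],
    [0.2,0,0.03,0,0,0,0],
    [0.2,0,0.03,0,0,0,0],
    [0.2,0,0.03,0,0,0,0],
    [0.2,0,0.03,0,0,0,0],
    [0.2,0,0.03,0,0,0,0],
    [0.2,0,0.03,0,0,0,0],
    [0.2,0,0.03,0,0,0,0],
    [0.2,0,0.025,0,0,0,0]
  ]
}}

```text
time: 11.2
position: [0.4698, -0.0403, 0.1976]
tool_rot: [0.036, 0.706, -0.706, -0.036]
ft_force: [-0.6, 0.7, 0.1]
grip_width: 0.03
```

>>> {"op": "play_rows", "data": {
  "series": [
    [0.2,0,0.02,0,0,0,0],
    [0.2,0,0.02,0,0,0,0],
    [0.2,0,0.01,0,0,0,0],
    [0.2,0,0,0,0,0,0]
  ]
}}

```text
time: 11.53
position: [0.4697, -0.0404, 0.1927]
tool_rot: [0.036, 0.706, -0.706, -0.036]
ft_force: [-0.3, 0.0, 0.3]
grip_width: 0.0298
```

```bash
python3 - <<'E'
from h import *
F=[]
for i in range(8):
    o=robot.get_obs(); F.append(o["ft_force"]); eyes.camera("side")
print(np.array(F)); print(np.mean(F,0)); st()
E
```

```text
[[-0.252   0.0291  0.2854]
 [-0.1119  1.6252  0.3159]
 [ 0.4316  1.0593  0.0206]
 [-0.3372  1.1848 -0.1552]
 [-0.3759  0.1805 -0.7572]
 [-0.1388  0.9936 -0.5198]
 [-0.1382  0.8081  0.0948]
 [ 0.25    0.5284 -0.6002]]
[-0.084   0.8011 -0.1645]
t 11.93 pos [ 0.4698 -0.0404  0.1929] yawz -95.8 ydir [ 0.0005 -0.0001 -1.    ] F [0.3237 1.1067 0.3615] w 0.0296
```

>>> {"op": "play_rows", "data": {
  "series": [
    [0.2,0,0.013,-0.005,0,0,0],
    [0.2,0,0.013,-0.005,0,0,0],
    [0.2,0,0.012,0,0,0,0],
    [0.2,0,0,0,0,0,0],
    [0.2,0,0,0,0,0,0]
  ]
}}

```text
time: 12.35
position: [0.4699, -0.0397, 0.1889]
tool_rot: [-0.036, -0.706, 0.706, 0.036]
ft_force: [0.1, -1.6, 0.4]
grip_width: 0.0296
```

```bash
python3 - <<'E'
from h import *
F=[]
for i in range(16):
    o=robot.get_obs(); F.append(np.r_[o["ft_force"],o["moment"],o["position"]]); eyes.camera("side")
F=np.array(F);print(F.mean(0)); print(F.std(0)); st()
E
```

```text
[-0.4224 -2.2038  0.0214 -0.4232  0.1056 -0.0033  0.4699 -0.0396  0.189 ]
[0.7706 0.729  0.5664 0.1145 0.0298 0.0347 0.     0.     0.    ]
t 13.15 pos [ 0.4699 -0.0395  0.189 ] yawz -95.8 ydir [ 0.0003 -0.0004 -1.    ] F [-0.7751 -2.3037  0.3475] w 0.0301
```

>>> {"op": "play_rows", "data": {
  "series": [
    [0.2,0,0.005,0.0065,0,0,0],
    [0.2,0,0,0,0,0,0],
    [0.2,0,0,0,0,0,0]
  ]
}}

```text
time: 13.4
position: [0.4698, -0.0397, 0.1885]
tool_rot: [0.036, 0.706, -0.706, -0.036]
ft_force: [0.5, -0.8, 0.5]
grip_width: 0.0299
```

```bash
python3 - <<'E'
from h import *
F=[]
for i in range(20):
    o=robot.get_obs(); F.append(np.r_[o["ft_force"],o["moment"],o["position"]]); eyes.camera("side")
F=np.array(F);print(F.mean(0)); print(F.std(0)); st()
E
```

```text
[ 1.4454  1.2405  0.2706  0.2643 -0.2185 -0.0229  0.4698 -0.0397  0.1885]
[0.6043 0.9938 0.5841 0.1943 0.0818 0.0233 0.     0.     0.    ]
t 14.4 pos [ 0.4698 -0.0398  0.1885] yawz -95.82 ydir [ 0.0003  0.0004 -1.    ] F [1.3594 2.3528 1.153 ] w 0.0295
```

```bash
python3 - <<'E'
from h import *
for i in range(10):
    o=robot.get_obs(); print(np.r_[o["time"],o["ft_force"],o["moment"],o["position"]]); eyes.camera("side")
E
```

```text
[14.4     1.3594  2.3528  1.153   0.5934 -0.4033 -0.0703  0.4698 -0.0398
  0.1885]
[14.45    1.7882  2.3273  1.0778  0.6204 -0.3682 -0.0256  0.4697 -0.0398
  0.1885]
[14.5     1.2196  2.5457  0.7271  0.6624 -0.3344 -0.0115  0.4698 -0.0398
  0.1885]
[14.55    2.5913  3.1429  1.0264  0.6773 -0.3851 -0.012   0.4697 -0.0398
  0.1885]
[14.6     2.3872  3.621  -0.0809  0.6673 -0.438  -0.0455  0.4697 -0.0398
  0.1885]
[14.65    2.0915  3.0319 -0.0338  0.6962 -0.4257 -0.0305  0.4697 -0.0398
  0.1885]
[14.7     1.9175  3.8626  0.1551  0.714  -0.4545 -0.0134  0.4697 -0.0398
  0.1885]
[14.75    2.8001  2.4577 -0.8151  0.7409 -0.3858  0.0104  0.4698 -0.0398
  0.1885]
[14.8     3.1527  3.2954  0.2843  0.7755 -0.4362 -0.034   0.4697 -0.0398
  0.1885]
[14.85    2.4188  3.0206  0.251   0.8058 -0.4465 -0.0032  0.4697 -0.0399
  0.1885]
```

>>> {"op": "play_rows", "data": {
  "series": [
    [0.2,-0.003,0,-0.004,0,0,0],
    [0.2,0,0,0,0,0,0],
    [0.2,0,0,0,0,0,0]
  ],
  "grip_force": 8
}}

```text
time: 15.15
position: [0.4697, -0.0399, 0.1884]
tool_rot: [-0.035, -0.706, 0.706, 0.036]
ft_force: [1.0, 2.6, 0.4]
grip_width: 0.0301
```

```bash
python3 - <<'E'
from h import *
for i in range(5):
    o=robot.get_obs(); print(np.r_[o["time"],o["ft_force"],o["moment"],o["position"]]); eyes.camera("side")
E
```

```text
[15.15    0.9675  2.6394  0.4282  0.3195 -0.1435 -0.0307  0.4697 -0.0399
  0.1884]
[15.2     0.7368  0.4861  0.0895  0.2354 -0.1386  0.0643  0.4697 -0.0399
  0.1884]
[15.25    1.5897  0.7562  0.3581  0.2521 -0.0471 -0.0377  0.4697 -0.0399
  0.1884]
[15.3     0.0673  1.6836  0.1184  0.2132 -0.1006 -0.0296  0.4697 -0.0399
  0.1884]
[15.35    0.5938  0.3619  0.3064  0.1614 -0.1061 -0.0038  0.4697 -0.0399
  0.1884]
```

>>> {"op": "play_rows", "data": {
  "series": [
    [0.2,0,0,0,0,0,0],
    [0.2,0,0,0,0,0,0],
    [0.2,0,0,0,0,0,0],
    [0.36,0,0,0,0,0,0],
    [0.38,0,0,0,0,0,0],
    [0.42,0,0,0,0,0,0],
    [0.5,0,0,0,0,0,0],
    [0.6,0,0,0,0,0,0]
  ],
  "grip_force": 3
}}

```text
time: 16.07
position: [0.4699, -0.0396, 0.1884]
tool_rot: [0.036, 0.706, -0.706, -0.036]
ft_force: [0.2, -0.2, -0.5]
grip_width: 0.0435
```

```bash
python3 - <<'E'
from ov import *
F=[];I=[]
for i in range(6):
    o=robot.get_obs(); F.append(o["ft_force"]); I.append(eyes.camera("side"))
print(np.mean(F,0)); o,R=st(); p=o["position"]
cv2.imwrite("pics/side8.png",I[-1][:,:,::-1])
for k in I: print(np.abs(k.astype(float)-I[0]).reshape(420,560,3)[150:260,240:300].mean().round(2),end=" ")
overlay("pics/side8.png","pics/f8.png",p[0],p[1],p[2]-.1367,-5.9,(.470,-.0405,-5.8,.209+.0432-p[2]),(140,225,230,320),7)
E
```

```text
[-0.0796 -0.1417  0.2059]
t 16.37 pos [ 0.47   -0.0396  0.1885] yawz -95.8 ydir [ 0.  0. -1.] F [1.4827 0.1467 0.487 ] w 0.052
0.0 1.45 1.71 1.84 1.83 1.81
```

View pics/f8.png

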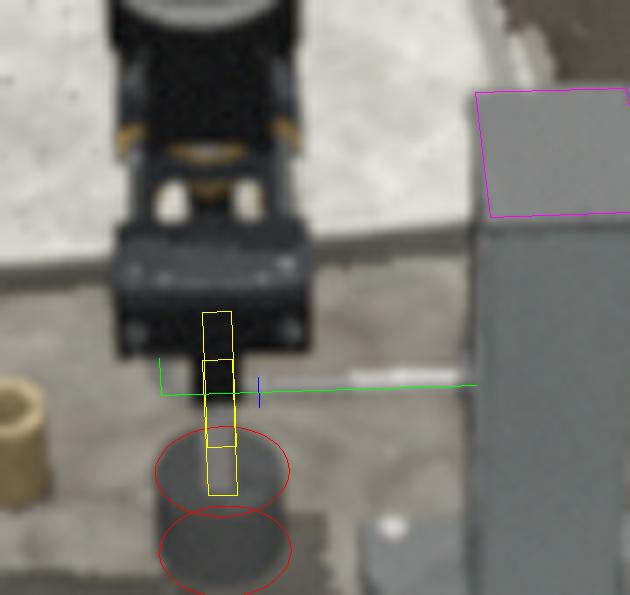

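>>> {"op": "play_rows", "data": {
  "series": [
    [0.7,0,0,0,0,0,0],
    [0.7,0,0,0,0,0,0],
    [0.7,0,0,0,0,0,0],
    [0.7,0,0,0,0,0,0],
    [0.7,0,0,0,0,0,0],
    [0.7,0,0,0,0,0,0],
    [0.7,0,0,0,0,0,0],
    [0.7,0,0,0,0,0,0],
    [0.7,0,0,0,0,0,0],
    [0.7,0,0,0,0,0,0],
    [0.7,0,0,0,0,0,0],
    [0.7,0,0,0,0,0,0]
  ]
}}

```text
time: 17.37
position: [0.47, -0.0396, 0.1885]
tool_rot: [0.036, 0.706, -0.706, -0.036]
ft_force: [-0.2, 0.1, 0.5]
grip_width: 0.0611
```

>>> {"op": "play_rows", "data": {
  "series": [
    [0.7,0,0,0,0,0,0],
    [0.7,0,0,0,0,0,0],
    [0.7,0,0,0,0,0,0],
    [0.7,0,0,0,0,0,0],
    [0.7,0,0,0,0,0,0],
    [0.7,0,0,0,0,0,0],
    [0.7,0,0,0,0,0,0],
    [0.7,0,0,0,0,0,0],
    [0.7,0,0,0,0,0,0],
    [0.7,0,0,0,0,0,0],
    [0.7,0,0,0,0,0,0],
    [0.7,0,0,0,0,0,0]
  ]
}}

```text
time: 18.37
position: [0.47, -0.0396, 0.1885]
tool_rot: [0.036, 0.706, -0.706, -0.036]
ft_force: [1.1, -0.1, -0.2]
grip_width: 0.0612
```

```bash
python3 - <<'E'
from ov import *
F=[];I=[]
for i in range(20):
    o=robot.get_obs(); F.append(o["ft_force"]); I.append(eyes.camera("side"))
print(np.mean(F,0)); o,R=st(); p=o["position"]
cv2.imwrite("pics/side9.png",I[-1][:,:,::-1])
# foot motion by phase correlation
f=lambda k:k[190:230,245:280].astype(np.float32).mean(2)
print([np.round(cv2.phaseCorrelate(f(I[0]),f(k))[0],3).tolist() for k in I[::2]])
overlay("pics/side9.png","pics/f9.png",p[0],p[1],p[2]-.1367,-5.9,(.470,-.0405,-5.8,.209+.0432-p[2]),(140,225,230,320),7)
E
```

```text
[-0.0697 -0.0152  0.1299]
t 19.37 pos [ 0.47   -0.0397  0.1885] yawz -95.81 ydir [ 0. -0. -1.] F [ 0.2362  1.0746 -0.0673] w 0.0613
[[0.0, 0.0], [0.018, -0.036], [0.061, -0.059], [0.063, 0.039], [0.063, -0.071], [-0.008, 0.006], [0.0, 0.047], [-0.025, 0.026], [0.04, -0.011], [0.037, -0.08]]
```

View pics/f9.png

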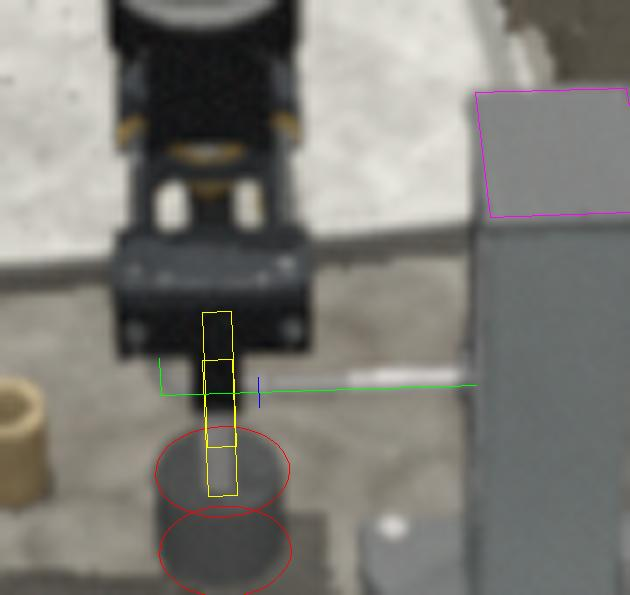

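>>> {"op": "play_rows", "data": {
  "series": [
    [0.7,0,0,0,0,0,0],
    [0.7,0,0,0,0,0,0],
    [0.7,0,0,0,0,0,0],
    [0.7,0,0,0,0,0,0],
    [0.7,0,0,0,0,0,0],
    [0.7,0,0,0,0,0,0],
    [0.7,0,0,0,0,0,0],
    [0.7,0,0,0,0,0,0],
    [0.7,0,0,0,0,0,0],
    [0.7,0,0,0,0,0,0],
    [0.7,0,0,0,0,0,0],
    [0.7,0,0,0,0,0,0]
  ]
}}

```text
time: 20.37
position: [0.47, -0.0396, 0.1884]
tool_rot: [-0.036, -0.706, 0.706, 0.036]
ft_force: [-0.1, -0.0, 0.0]
grip_width: 0.0613
```

>>> {"op": "play_rows", "data": {
  "series": [
    [0.5,0,0,0.004,0,0,0],
    [0.45,0,0,0,0,0,0],
    [0.4,0,0,0,0,0,0],
    [0.38,0,0,0,0,0,0],
    [0.37,0,0,0,0,0,0],
    [0.36,0,0,0,0,0,0],
    [0.35,0,0,0,0,0,0],
    [0.34,0,0,0,0,0,0],
    [0.3,0,0,0,0,0,0],
    [0.2,0,0,0,0,0,0]
  ],
  "grip_force": 8
}}

```text
time: 21.2
position: [0.47, -0.0399, 0.1884]
tool_rot: [0.036, 0.706, -0.706, -0.036]
ft_force: [-0.5, 0.3, -0.3]
grip_width: 0.0298
```

>>> {"op": "play_rows", "data": {
  "series": [
    [0.2,0,0,0,0,0,0],
    [0.2,0,0,0,0,0,0],
    [0.2,0,0,0,0,0,0]
  ],
  "grip_force": 40
}}

```text
time: 21.45
position: [0.47, -0.0399, 0.1885]
tool_rot: [0.036, 0.706, -0.706, -0.036]
ft_force: [0.8, 0.7, 0.7]
grip_width: 0.0293
```

```bash
python3 - <<'E'
from h import *
for i in range(5):
    o=robot.get_obs(); print(np.r_[o["time"],o["ft_force"],o["moment"],o["position"],o["grip_width"]]); eyes.camera("side")
E
```

```text
[21.45    0.7934  0.6538  0.6785  0.2886 -0.0383 -0.0148  0.47   -0.0399
  0.1885  0.0293]
[21.5     0.2647  1.1462  0.287   0.2238 -0.0029  0.0346  0.47   -0.0399
  0.1884  0.0297]
[21.55    0.6134  0.9902 -0.1268  0.2623 -0.0474 -0.0044  0.47   -0.0399
  0.1885  0.0296]
[21.6     0.5638  1.1147 -0.7265  0.2952 -0.0799 -0.0446  0.47   -0.0399
  0.1885  0.0297]
[21.65   -0.9484  1.5787  0.8113  0.2731 -0.0342 -0.0253  0.4699 -0.0399
  0.1884  0.0293]
```

>>> {"op": "play_rows", "data": {
  "series": [
    [0.2,0,-0.01,0,0,0,0],
    [0.2,0,-0.02,0,0,0,0],
    [0.2,0,-0.03,0,0,0,0],
    [0.2,0,-0.03,0,0,0,0],
    [0.2,0,-0.03,0,0,0,0],
    [0.2,0,-0.03,0,0,0,0],
    [0.2,0,-0.03,0,0,0,0],
    [0.2,0,-0.03,0,0,0,0],
    [0.2,0,-0.03,0,0,0,0],
    [0.2,0,-0.03,0,0,0,0],
    [0.2,0,-0.03,0,0,0,0],
    [0.2,0,-0.03,0,0,0,0]
  ]
}}

```text
time: 22.7
position: [0.4699, -0.0399, 0.2216]
tool_rot: [0.036, 0.706, -0.706, -0.036]
ft_force: [0.6, 2.1, -4.6]
grip_width: 0.0295
```

>>> {"op": "play_rows", "data": {
  "series": [
    [0.2,0,-0.03,0,0,0,0],
    [0.2,0,-0.03,0,0,0,0],
    [0.2,0,-0.03,0,0,0,0],
    [0.2,0,-0.03,0,0,0,0],
    [0.2,0,-0.03,0,0,0,0],
    [0.2,0,-0.025,0,0,0,0],
    [0.2,0,-0.02,0,0,0,0],
    [0.2,0,-0.02,0,0,0,0],
    [0.2,0,-0.02,0,0,0,0],
    [0.2,0,-0.02,0,0,0,0],
    [0.2,0,-0.02,0,0,0,0],
    [0.2,0,-0.02,0,0,0,0]
  ]
}}

```text
time: 23.7
position: [0.4695, -0.0401, 0.2509]
tool_rot: [-0.035, -0.706, 0.706, 0.036]
ft_force: [-0.2, 0.1, -7.2]
grip_width: 0.0298
```

>>> {"op": "play_rows", "data": {
  "series": [
    [0.2,0,-0.02,0,0,0,0],
    [0.2,0,-0.02,0,0,0,0],
    [0.2,0,-0.02,0,0,0,0],
    [0.2,0,-0.03,0,0,0,0],
    [0.2,0,-0.04,0,0,0,0],
    [0.2,0,-0.05,0,0,0,0],
    [0.2,0,-0.05,0,0,0,0],
    [0.2,0,-0.04,0,0,0,0],
    [0.2,0,-0.02,0,0,0,0],
    [0.2,0,0,0,0,0,0],
    [0.2,0,0,0,0,0,0]
  ]
}}

```text
time: 24.62
position: [0.4699, -0.04, 0.2801]
tool_rot: [-0.036, -0.706, 0.706, 0.036]
ft_force: [-0.4, 0.1, -7.3]
grip_width: 0.0299
```

```bash
python3 - <<'E'
from ov import *
go([.4004,-.0334,.2815],-95.8)
cv2.imwrite("pics/side10.png",eyes.camera("side")[:,:,::-1])
o,R=st(); p=o["position"]
overlay("pics/side10.png","pics/f10.png",p[0],p[1],p[2]-.1367,-5.9,(.470,-.0405,-5.8),(140,225,230,320),7)
E
```

```text
t 24.62 pos [ 0.4699 -0.04    0.2801] yawz -95.8 ydir [ 0.0002 -0.0001 -1.    ] F [-0.3514  0.1471 -7.3118] w 0.0299
shift units [ 0.6982 -0.0143  0.0044] len mm 69.83847617673504
ay units -2.0684227048661797e-05 deg 0.0037231608687591233
t 24.67 pos [ 0.4698 -0.04    0.2799] yawz -95.8 ydir [-0.0003  0.0001 -1.    ] F [-0.3014 -0.7281 -6.2938] w 0.0299
```

View pics/f10.png

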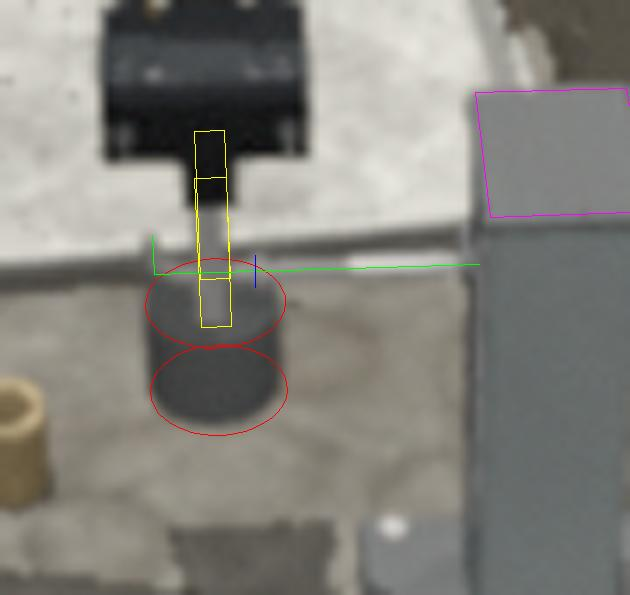

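>>> {"op": "play_rows", "data": {
  "series": [
    [0.2,0.02,0,0,0,0,0],
    [0.2,0.05,0,0,0,0,0],
    [0.2,0.06,0,0,0,0,0],
    [0.2,0.07,0,0,0,0,0],
    [0.2,0.08,0,0,0,0,0],
    [0.2,0.08,0,0,0,0,0],
    [0.2,0.09,0,0,0,0,0],
    [0.2,0.09,0,0,0,0,0],
    [0.2,0.08,0,0,0,0,0],
    [0.2,0.08,0,0,0,0,0],
    [0.2,0.04,0,0,0,0,0],
    [0.2,0,0,0,0,0,0]
  ]
}}

```text
time: 25.67
position: [0.3949, -0.0322, 0.2799]
tool_rot: [0.035, 0.706, -0.706, -0.036]
ft_force: [-0.5, -1.2, -6.3]
grip_width: 0.0298
```

```bash
python3 - <<'E'
from ov import *
go([.482,.347,.2],-95.8)
cv2.imwrite("pics/side11.png",eyes.camera("side")[:,:,::-1])
im=cv2.imread("pics/side11.png"); cv2.imwrite("pics/f11.png",cv2.resize(im[110:290,170:370],None,fx=4,fy=3.3,interpolation=cv2.INTER_CUBIC))
t=cv2.imread("pics/top0.png"); cv2.imwrite("pics/tray.png",cv2.resize(t[140:290,80:210],None,fx=4,fy=4,interpolation=cv2.INTER_CUBIC))
s=cv2.imread("pics/side11.png"); cv2.imwrite("pics/trays.png",cv2.resize(s[110:195,185:315],None,fx=6,fy=6,interpolation=cv2.INTER_CUBIC))
E
```

```text
t 25.67 pos [ 0.3949 -0.0322  0.2799] yawz -95.82 ydir [-0.0011  0.0004 -1.    ] F [-0.4729 -1.2005 -6.2562] w 0.0298
shift units [-0.483   0.7999 -3.8602] len mm 397.1699343527529
ay units -8.736036314600268e-05 deg 0.015724865366280483
```

View pics/f11.png

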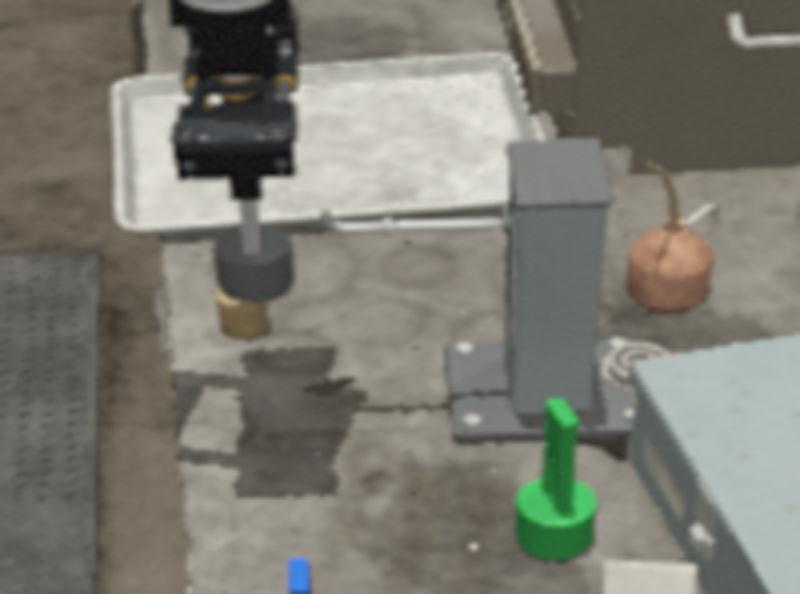

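View pics/tray.png

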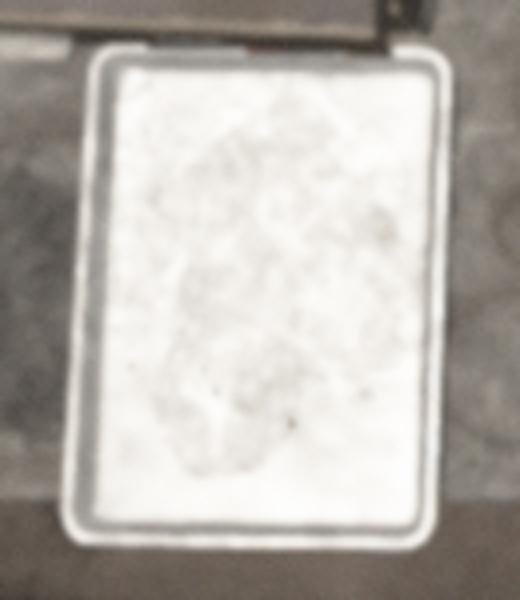

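```bash
python3 - <<'E'
from h import *
Q=[bp("top",80+u/4,140+v/4,.021) for u,v in[(88,45),(453,48),(435,547),(62,545)]]
print(np.array(Q),np.mean(Q,0))
for i in range(4): print(np.linalg.norm(Q[i]-Q[(i+1)%4]))
S=[bp("side",170+(u+.5)/4-.5,110+(v+.5)/3.3-.5,.021) for u,v in[(112,85),(512,54),(120,230)]]
print(np.array(S),(S[1]+S[2])/2)
E
```

```text
[[0.672  0.4912 0.021 ]
 [0.6713 0.2075 0.021 ]
 [0.2879 0.21   0.021 ]
 [0.2877 0.49   0.021 ]] [0.4797 0.3497 0.021 ]
0.2837130117103734
0.3834320381592311
0.280052930653046
0.384275677628922
[[0.2881 0.4756 0.021 ]
 [0.6705 0.4813 0.021 ]
 [0.2888 0.2113 0.021 ]] [0.4796 0.3463 0.021 ]
```

>>> {"op": "play_rows", "data": {
  "series": [
    [0.2,-0.014,0,-0.116,0,0,0],
    [0.2,-0.028,0,-0.232,0,0,0],
    [0.2,-0.046,0,-0.386,0,0,0],
    [0.2,-0.049,0,-0.406,0,0,0],
    [0.2,-0.049,0,-0.406,0,0,0],
    [0.2,-0.049,0,-0.406,0,0,0],
    [0.2,-0.049,0,-0.406,0,0,0],
    [0.2,-0.049,0,-0.406,0,0,0],
    [0.2,-0.049,0,-0.406,0,0,0],
    [0.2,-0.046,0,-0.386,0,0,0],
    [0.2,-0.023,0,-0.193,0,0,0],
    [0.2,-0.014,0,-0.116,0,0,0]
  ]
}}

```text
time: 26.72
position: [0.4827, 0.3509, 0.2793]
tool_rot: [0.035, 0.707, -0.706, -0.034]
ft_force: [1.6, -0.9, -6.4]
grip_width: 0.0296
```

>>> {"op": "play_rows", "data": {
  "series": [
    [0.2,0,0.05,0,0,0,0],
    [0.2,0,0.1,0,0,0,0],
    [0.2,0,0.15,0,0,0,0],
    [0.2,0,0.2,0,0,0,0],
    [0.2,0,0.2,0,0,0,0],
    [0.2,0,0.2,0,0,0,0],
    [0.2,0,0.15,0,0,0,0],
    [0.2,0,0.1,0,0,0,0],
    [0.2,0,0.05,0,0,0,0],
    [0.2,0,0,0,0,0,0],
    [0.2,0,0,0,0,0,0],
    [0.2,0,0,0,0,0,0]
  ]
}}

```text
time: 27.72
position: [0.4826, 0.3474, 0.161]
tool_rot: [0.037, 0.707, -0.706, -0.035]
ft_force: [0.0, 0.2, -6.2]
grip_width: 0.0298
```

```bash
python3 - <<'E'
from ov import *
go([.480,.3475,.1367+.004],-95.8)
F=[]
for i in range(6):
    F.append(robot.get_obs()["ft_force"]); im=eyes.camera("side")
print(np.mean(F,0)); st()
cv2.imwrite("pics/side12.png",im[:,:,::-1])
im=cv2.imread("pics/side12.png"); cv2.imwrite("pics/f12.png",cv2.resize(im[60:240,160:360],None,fx=4,fy=3.3,interpolation=cv2.INTER_CUBIC))
E
```

```text
t 27.72 pos [0.4826 0.3474 0.161 ] yawz -95.82 ydir [ 0.0023  0.0009 -1.    ] F [ 0.0284  0.1585 -6.1855] w 0.0298
shift units [0.0263 0.2033 0.0015] len mm 20.50470626990709
ay units -0.00011134704178472374 deg 0.020042467521250273
[ 0.0312  0.0116 -6.8578]
t 28.02 pos [0.4818 0.3475 0.1605] yawz -95.79 ydir [ 0.0009  0.0004 -1.    ] F [-0.5246 -0.2055 -6.2125] w 0.0296
```

View pics/f12.png

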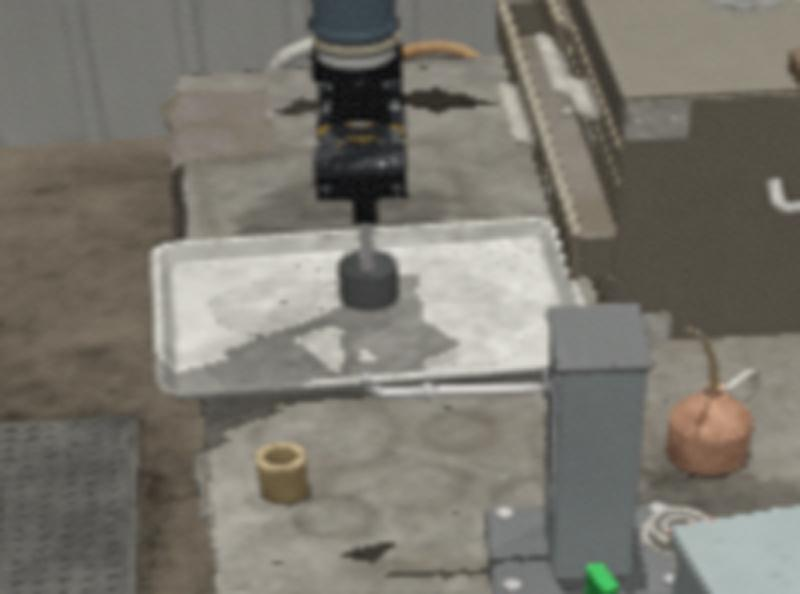

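>>> {"op": "play_rows", "data": {
  "series": [
    [0.2,0.01,0.03,0,0,0,0],
    [0.2,0,0.04,0,0,0,0],
    [0.2,0,0.04,0,0,0,0],
    [0.2,0,0.03,0,0,0,0],
    [0.2,0,0.015,0,0,0,0],
    [0.2,0,0.006,0,0,0,0],
    [0.2,0,0.006,0,0,0,0],
    [0.2,0,0.006,0,0,0,0],
    [0.2,0,0,0,0,0,0]
  ]
}}

```text
time: 28.77
position: [0.4807, 0.3474, 0.1426]
tool_rot: [0.036, 0.706, -0.706, -0.036]
ft_force: [-0.3, -0.8, -6.8]
grip_width: 0.0296
```

>>> {"op": "play_rows", "data": {
  "series": [
    [0.2,0,0.006,0,0,0,0],
    [0.2,0,0.006,0,0,0,0],
    [0.2,0,0,0,0,0,0]
  ]
}}

```text
time: 29.02
position: [0.4807, 0.3474, 0.1414]
tool_rot: [0.036, 0.706, -0.706, -0.036]
ft_force: [-0.4, -0.1, -6.7]
grip_width: 0.03
```

>>> {"op": "play_rows", "data": {
  "series": [
    [0.2,0,0.005,0,0,0,0],
    [0.2,0,0.005,0,0,0,0],
    [0.2,0,0,0,0,0,0]
  ]
}}

```text
time: 29.27
position: [0.4806, 0.3473, 0.1404]
tool_rot: [-0.036, -0.706, 0.706, 0.036]
ft_force: [0.6, -1.1, -6.8]
grip_width: 0.0296
```

>>> {"op": "play_rows", "data": {
  "series": [
    [0.2,0,0.005,0,0,0,0],
    [0.2,0,0.005,0,0,0,0],
    [0.2,0,0,0,0,0,0]
  ]
}}

```text
time: 29.52
position: [0.4806, 0.3473, 0.1393]
tool_rot: [-0.036, -0.706, 0.706, 0.036]
ft_force: [-0.3, 0.0, -7.1]
grip_width: 0.0298
```

>>> {"op": "play_rows", "data": {
  "series": [
    [0.2,0,0.005,0,0,0,0],
    [0.2,0,0,0,0,0,0]
  ]
}}

```text
time: 29.68
position: [0.4807, 0.3474, 0.1389]
tool_rot: [-0.036, -0.706, 0.706, 0.036]
ft_force: [-0.2, 0.4, -7.3]
grip_width: 0.0297
```

>>> {"op": "play_rows", "data": {
  "series": [
    [0.2,0,0.005,0,0,0,0],
    [0.2,0,0,0,0,0,0]
  ]
}}

```text
time: 29.85
position: [0.4807, 0.3473, 0.1384]
tool_rot: [-0.036, -0.706, 0.706, 0.036]
ft_force: [-0.4, 1.9, -7.2]
grip_width: 0.0298
```

>>> {"op": "play_rows", "data": {
  "series": [
    [0.2,0,0.004,0,0,0,0],
    [0.2,0,0,0,0,0,0]
  ]
}}

```text
time: 30.02
position: [0.4807, 0.3474, 0.138]
tool_rot: [-0.036, -0.706, 0.706, 0.036]
ft_force: [-0.9, -0.1, -7.4]
grip_width: 0.0295
```

>>> {"op": "play_rows", "data": {
  "series": [
    [0.2,0,0.005,0,0,0,0],
    [0.2,0,0.003,0,0,0,0],
    [0.2,0,0,0,0,0,0]
  ]
}}

```text
time: 30.27
position: [0.4806, 0.3474, 0.1372]
tool_rot: [-0.036, -0.706, 0.706, 0.036]
ft_force: [0.4, 0.3, -6.9]
grip_width: 0.0297
```

>>> {"op": "play_rows", "data": {
  "series": [
    [0.2,0,0.005,0,0,0,0],
    [0.2,0,0,0,0,0,0]
  ]
}}

```text
time: 30.43
position: [0.4806, 0.3473, 0.1367]
tool_rot: [-0.036, -0.706, 0.706, 0.036]
ft_force: [-0.3, 1.0, -6.5]
grip_width: 0.0297
```

>>> {"op": "play_rows", "data": {
  "series": [
    [0.2,0,0.005,0,0,0,0],
    [0.2,0,0,0,0,0,0]
  ]
}}

```text
time: 30.6
position: [0.4806, 0.3474, 0.1362]
tool_rot: [-0.036, -0.706, 0.706, 0.036]
ft_force: [-0.1, 0.2, -7.0]
grip_width: 0.0298
```

```bash
python3 - <<'E'
from ov import *
F=[]
for i in range(3):
    F.append(robot.get_obs()["ft_force"]); im=eyes.camera("side")
print(np.mean(F,0)); o,R=st(); p=o["position"]
cv2.imwrite("pics/side13.png",im[:,:,::-1])
overlay("pics/side13.png","pics/f13.png",p[0],p[1],.004,-5.9,None,(90,160,210,300),8)
E
```

```text
[-0.2948  0.4048 -6.9649]
t 30.75 pos [0.4807 0.3474 0.1363] yawz -95.8 ydir [-0.  0. -1.] F [-0.0276  0.4859 -7.0091] w 0.0296
```

View pics/f13.png

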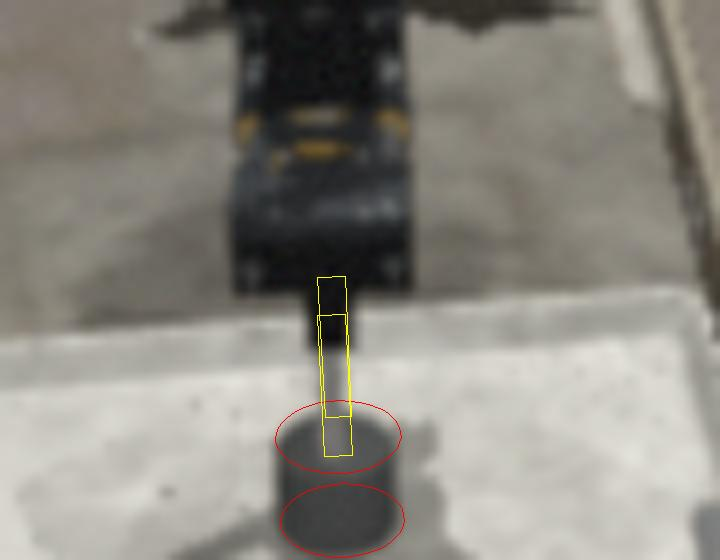

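>>> {"op": "play_rows", "data": {
  "series": [
    [0.2,0,0.004,0,0,0,0],
    [0.2,0,0.003,0,0,0,0],
    [0.2,0,0,0,0,0,0]
  ]
}}

```text
time: 31.0
position: [0.4808, 0.3474, 0.1359]
tool_rot: [0.036, 0.706, -0.706, -0.036]
ft_force: [-0.7, -0.0, -4.2]
grip_width: 0.0294
```

>>> {"op": "play_rows", "data": {
  "series": [
    [0.2,0,0.004,0,0,0,0],
    [0.2,0,0.003,0,0,0,0],
    [0.2,0,0,0,0,0,0]
  ]
}}

```text
time: 31.25
position: [0.4808, 0.3475, 0.1358]
tool_rot: [0.036, 0.706, -0.706, -0.036]
ft_force: [-1.7, -0.3, 2.7]
grip_width: 0.0296
```

>>> {"op": "play_rows", "data": {
  "series": [
    [0.2,0,0.004,0,0,0,0],
    [0.2,0,0.003,0,0,0,0],
    [0.2,0,0,0,0,0,0]
  ]
}}

```text
time: 31.5
position: [0.4808, 0.3475, 0.1358]
tool_rot: [0.036, 0.706, -0.706, -0.035]
ft_force: [-2.8, -0.5, 7.8]
grip_width: 0.0297
```

>>> {"op": "play_rows", "data": {
  "series": [
    [0.2,0,-0.012,0,0,0,0],
    [0.2,0,0,0,0,0,0]
  ],
  "grip_force": 15
}}

```text
time: 31.67
position: [0.4809, 0.3476, 0.1358]
tool_rot: [0.036, 0.706, -0.706, -0.036]
ft_force: [-0.9, -0.2, 1.9]
grip_width: 0.0299
```

```bash
python3 - <<'E'
from h import *
st()
E
```

```text
t 31.67 pos [0.4809 0.3476 0.1358] yawz -95.81 ydir [ 0.0008  0.0007 -1.    ] F [-0.9117 -0.2196  1.8631] w 0.0299
```

Foot is on the tray with ~0 net load on the arm; releasing.

>>> {"op": "play_rows", "data": {
  "series": [
    [0.2,0,0,0,0,0,0],
    [0.36,0,0,0,0,0,0],
    [0.38,0,0,0,0,0,0],
    [0.42,0,0,0,0,0,0],
    [0.5,0,0,0,0,0,0],
    [0.7,0,0,0,0,0,0],
    [0.7,0,0,0,0,0,0],
    [0.7,0,0,0,0,0,0],
    [0.7,0,0,0,0,0,0]
  ],
  "grip_force": 4
}}

```text
time: 32.42
position: [0.4807, 0.3474, 0.1353]
tool_rot: [-0.036, -0.706, 0.706, 0.036]
ft_force: [-0.4, 0.5, 0.1]
grip_width: 0.0583
```

>>> {"op": "play_rows", "data": {
  "series": [
    [0.7,0,-0.03,0,0,0,0],
    [0.7,0,-0.1,0,0,0,0],
    [0.7,0,-0.15,0,0,0,0],
    [0.7,0,-0.2,0,0,0,0],
    [0.7,0,-0.2,0,0,0,0],
    [0.7,0,-0.2,0,0,0,0],
    [0.7,0,-0.2,0,0,0,0],
    [0.7,0,-0.2,0,0,0,0],
    [0.7,0,-0.1,0,0,0,0],
    [0.7,0,0,0,0,0,0],
    [0.7,0,0,0,0,0,0]
  ]
}}

```text
time: 33.33
position: [0.4806, 0.3474, 0.2739]
tool_rot: [0.036, 0.706, -0.706, -0.035]
ft_force: [-0.2, 0.1, -0.1]
grip_width: 0.0609
```

>>> {"op": "play_rows", "data": {
  "series": [
    [0.7,0,0,0.15,0,0,0],
    [0.7,0,0,0.3,0,0,0],
    [0.7,0,0,0.3,0,0,0],
    [0.7,0,0,0.3,0,0,0],
    [0.7,0,0,0.3,0,0,0],
    [0.7,0,0,0.3,0,0,0],
    [0.7,0,0,0.15,0,0,0],
    [0.7,0,0,0,0,0,0],
    [0.7,0,0,0,0,0,0]
  ]
}}

```text
time: 34.08
position: [0.4615, 0.1671, 0.2723]
tool_rot: [-0.036, -0.706, 0.706, 0.038]
ft_force: [0.3, 0.1, -0.3]
grip_width: 0.061
```

```bash
python3 - <<'E'
from ov import *
st()
for n in("side","top"): cv2.imwrite(f"pics/{n}14.png",eyes.camera(n)[:,:,::-1])
a=cv2.imread("pics/side14.png"); b=cv2.imread("pics/top14.png")
cv2.imwrite("pics/f14.png",np.hstack([cv2.resize(a,(400,300)),cv2.resize(b,(400,300))]))
overlay("pics/side14.png","pics/f15.png",.4808,.3475,.003,-5.9,(.470,-.0405,-5.8),(100,210,200,330),6)
E
```

```text
t 34.08 pos [0.4615 0.1671 0.2723] yawz -95.95 ydir [-0.0029 -0.0001 -1.    ] F [ 0.2667  0.1236 -0.2735] w 0.061
```

View pics/f14.png

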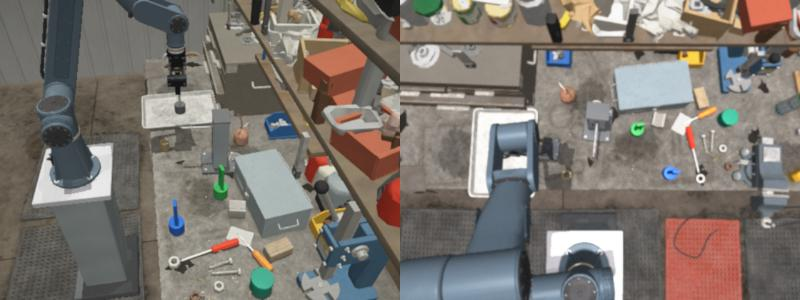

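View pics/f15.png

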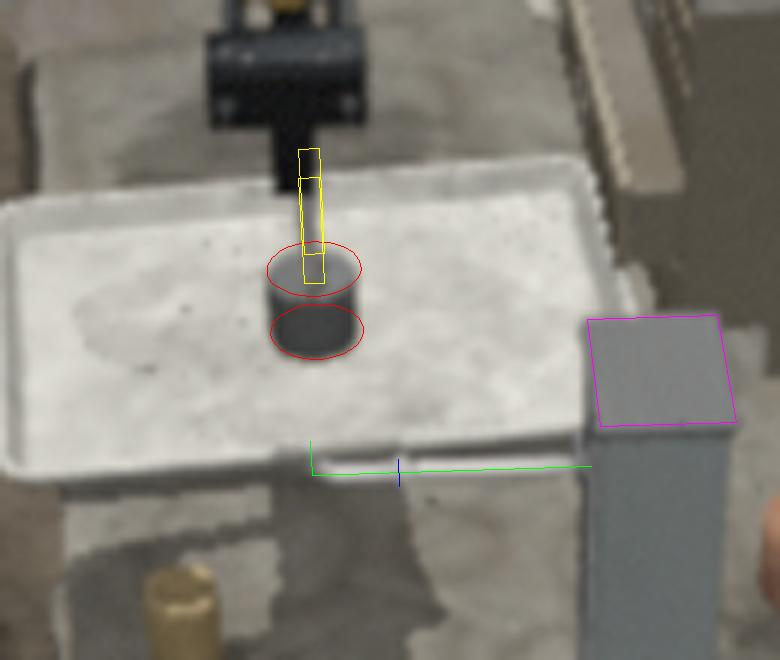

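```bash
python3 - <<'E'
from rig import ticket
print(ticket.hand_in())
E
```

```text
the job is handed in; nothing more can be done
None
```

I weighed the steel counterweight on the hook, stood it in the middle of the tray, and handed the job in at about 34 s of the 72 s allowed. The hand-in gives no verdict.

- **Identification:** I took the dark-footed weight with the bright strap, at side pixel (287, 300). The blue and green look-alikes were left alone.
- **Hanging:** I lowered it at 36 mm/s or slower until the wrist force was within about 0.2 N of zero load. The hook had then sunk about 63 mm, which puts the weight at roughly 7 N (0.7 kg). On release it showed no visible drop or jump. It then hung about 4 s with the fingers clear, and I tracked the foot in images for 1 s of that. It stayed still to within about 0.1 px.
- **Lift-off and placing:** I lifted it off at 36 mm/s or slower. It is at about (0.481, 0.347); I measured the tray centre at (0.480, 0.348). The last picture shows it upright, the hook empty and back at its rest height, the bystanders in place, and the gripper well clear.

Three things did not go perfectly:

- **Sideways load before release:** While I was centring the eye, up to about 4 N of sideways load built up on the hook. I relieved most of it before letting go.
- **Slight press on the tray:** The weight touched the tray 3 to 7 mm lower than the first grip height predicted, probably because it sat a little higher in the second grip. It pressed on the tray with about 15 N for a moment before I backed off and released.
- **Camera offset:** The side camera reads about 0.5 px (roughly 2 mm) off; I allowed for this.

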